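# Zero the press counter, close the mould on its dowels and hold it down

## Task

First turn the reset knob of the press-time counter back to its zero stop. Then take the rectangular upper mould half by its grip, set it fully home on the two dowels of the lower half in the sprung press, large hole on large dowel, and push the closed mould down until the bed is on its stops. Leave the other things on the bench alone, and finish while still holding the mould pressed down by hand: do not let go.

Things in the scene. Friction and masses are not known exactly. Their poses are not given: they have to be found in the camera images.
- counter: press-time counter: grey box 110 x 110 x 45 high fixed to the table, with the reset knob in the middle of its top and black scale ticks round it; it stands either left or right of the press. Origin under its centre; its -x side is the front, where the long zero tick is
- reset_knob (a joint): angle of the reset knob in rad, 0 = on its zero stop (white pointer line at the long tick at the counter's front), growing as the knob is turned clockwise seen from above; starts between 0.7 and 1.4, so turn it back counter-clockwise. Light friction of about 0.03 N m, stays where it is left; hard stop at 0
- reset_knob_grip (a point): point on the knob's vertical axis at grip height (82 above the table, 37 above the box); turns with the knob. The knob's grip is an upright bar 42 long (this point's x axis), 14 thick (y), rising to 7 above this point from a round flange 44 across whose top is 23 below it; the white pointer line is on the -x half of the bar
- seat (a point): centre of the top face of the lower mould half (wood, 80 along x by 150 along y), 77 above the table with the bed up; z up. Steel dowels stand 18 proud of it at x = 0: 12 in diameter at y = +55, 8 at y = -55; straight for 10, then tapering to a blunt nose. It sits on the steel bed (110 x 180) of a press stand (foot 120 x 190) fixed in the middle of the table
- bed (a joint): how far the sprung press bed with the lower half has sunk straight down, m: 0 = up, 0.006 = down on its stops. It starts to sink at about 6 N of downward load and needs about 12 N to reach the stops; the upper half's own weight does not sink it
- cover: upper mould half: wooden plate 80 (x) by 150 (y) by 22 thick, about 0.25 kg, lying loose left or right of the press, mating face down. Origin: centre of its underside, z up. Through holes at x = 0: 14 in diameter at y = +55, 10 at y = -55. In the middle of its top stands a grip 22 thick (x), 70 long (y), from 22 to 62 above the underside. Closed, its origin and axes coincide with the seat's
- round_cover: the round cover of another mould, not wanted here: plain wood disc 100 mm across and 22 thick with a 28 mm round grip, 57 high in all, loose; origin under its centre
- brush: flat brush with a wooden handle lying on the table between robot and press, 200 long, 20 high, loose; origin under its middle
- tin: plain metal tin, 72 across, 90 high, loose; origin under its centre
- mug: white mug, 76 across, 85 high, loose; origin under its centre
- sanding_block: cork sanding block 60 x 100 x 35, loose; origin under its centre
There are look-alikes about, which are no part of the job. Leave any pink look-alike of the counter alone.

How it is judged (in metres and radians):
On the way, in this order (a step that is already met when the one before it is completed fails the run):
1. the counter's reset knob is back on its zero stop (value of joint reset_knob below 0.08 rad), for 0.2 s.
2. the upper half is home on the dowels and pressed down to the bed's stops by the hand (horizontal distance between cover and seat below 0.0035 m and z of cover in the frame of seat between -0.003 and 0.003 m and angle between the y axis of cover and the y axis of seat, either way round below 0.04 rad and angle between cover's own z axis and vertical below 0.04 rad and value of joint bed above 0.0045 m and contact force between the fingers and cover above 3 N), for 0.5 s.
At the end, for the whole second after the job is handed in: Held to the end: knob within 0.08 rad of zero; upper half on the dowels, within 3.5 mm of the seat sideways, 3 mm in height, 0.04 rad; bed sunk over 4.5 of its 6 mm; fingers bearing on the upper half with over 3 N; it is still (all of step 2 and value of joint reset_knob below 0.08 rad and linear speed of cover below 0.02 m/s); the arm keeps its last pose, push and grip.
It fails at once if another thing on the bench was shifted by more than 30 mm (distance of any of round_cover, brush, tin, mug, sanding_block from where it was at the start of the episode above 0.03 m).
It also fails if it takes over 54 s, if anything falls off the work surface, if the arm or the gripper's body presses on something with over 40 N, if the wrist force passes 120 N, or if a joint passes its speed limit or range.

## Robot

A 6-joint arm with a two-finger parallel gripper is mounted at the origin on the work surface. World frame = base frame: x ahead of the robot, y to its left, z up, the work surface at z = 0. Lengths are in m, angles in degrees, forces in N, time in s.
With the tool pointing down it reaches from about 0.35 to 0.875 m from the base axis. Payload 4.2 kg.
Tool frame: the origin (TCP) lies midway between the tips of the shut fingers; the grasp point (between the pads) lies 19 mm behind it; z points along the fingers, y is the direction in which the jaws open and shut (so a half turn about z gives the same grasp; the last joint's range is limited). The gripper opens to 87 mm and grips with 3 to 60 N. Pads are 19 mm wide; open, the fingers measure 117 mm over their backs; the gripper's body (75 mm by 190 mm) begins 51 mm behind the grasp point.
Start: joints at [-57.491, 22.042, 0.453, 0, -68.411, -14.817], TCP at [0.19, -0.595, 0.189] pointing down, gripper open.
Joint ranges: [-179.83, 179.83], [-69.29, 118.12], [-61.27, 80.66], [-181.25, 117.63], [-171.15, -9.14], [-177.46, 177.46]. Speed limits (degrees/s): [159.86, 159.86, 180, 180, 180, 180].

## Interface

Orientations are given as a 3x3 rotation matrix whose columns are the frame's x, y, z axes.
In Python, from station import sense, capture, calibration, finish_job gives the robot as it stands.
- The arm moves only by the tool carry_out, never from a script. Its argument "commands" is one flat list of numbers, 6 for each row, row after row: the shift along the tool's x, y, z in mm, then the turn, a rotation vector about the tool's x, y, z in rad. A call has 1 to 5 rows; each row shifts and turns the pose as measured when the row begins, along the tool's axes as they then stand; what a row does not reach is not made up. A row lasts 1/8 s, in which the tool goes at most 62.5 mm and 10.7 degrees, less where a joint would pass 70% of its speed; a pose out of reach is approached as far as the arm can. A call is refused whole if a number of a shift passes 62.5 or a number of a turn 0.188, either way. A call with a gripper value outside its range is refused whole. "grip" is the finger opening in mm, from 0 to 87, set as the call begins (left out, the last holds). The fingers move at their own pace and stop on an object; the grip force is fixed at half the most. Time passes only in rows, so rows that do not move let the fingers close. It gives the time, the measured TCP pose, the force and the opening at its end, in the units of the state.
- sense(): the state, without advancing time (a new reading comes with each control period).
- capture(name): name is "scene" or "top"; returns the picture (480x640x3 uint8, red, green, blue); there is no depth.
- calibration(name): a dict with "fx", "fy", "cx", "cy" (pixels), "rvec" (rotation vector, rad) and "tvec" (3), from world to camera coordinates, as OpenCV has them. Camera axes: x right, y down, z forward; pixel columns grow to the right and rows downward; lengths in m; the calibration is good to about 2 mm. A picture is of the moment at which its call begins. calibration takes no time and is no camera call.
- finish_job(): hands the job in, once; it reports no verdict.
The state is a dict: "time_s": time; "joints": joint angles; "joint_velocities": joint speeds; "effort": joint torques, N m; "tcp_pos": TCP position; "ee_rot": TCP orientation; "wrist_force": force on the tool from outside, world axes, zero at the start; "moment": the same for the moment, N m; "gripper_width": opening from 0.0 (shut) to 1.0 (fully open).
Only numpy, scipy, OpenCV 4.12 (cv2) and the standard library are available. Lean on these libraries where they do the work, as an engineer would, in place of code of your own. Each camera call takes 0.05 s, during which the arm holds its last target.

## Working session

There is one attempt and no reset: what is moved stays moved. The work goes in short steps, Python scripts to look and compute and a tool call to move; the robot and the scene stay as the last step left them, time stands still between calls to the robot, and variables do not carry over. Pictures are saved under pics/ and viewed, and the job is handed in when it is done.

Besides the shell and the picture viewer there is one more tool, called after "Emit:" as name(argument=value, ...) on one line, values as JSON. carry_out: Moves the arm, as the interface text tells. Its arguments: {"type":"object","properties":{"commands":{"type":"array"},"grip":{"type":"number"}},"required":["commands"]}

```bash
mkdir -p pics; python3 - <<'E'
from station import *
import cv2
for n in ("scene","top"):
    im=capture(n); cv2.imwrite(f"pics/{n}0.png",im[:,:,::-1])
    print(n,calibration(n))
print(sense())
E
```

```text
scene {'fx': 477.49870761696275, 'fy': 477.49870761696275, 'cx': 322.3053256529864, 'cy': 240.35026966022076, 'rvec': array([ 2.18612013,  1.0536353 , -0.44039811]), 'tvec': array([-0.35843196, -0.24779848,  1.63528525])}
top {'fx': 454.3839786921308, 'fy': 454.3839786921308, 'cx': 314.8220136102766, 'cy': 235.33094382198223, 'rvec': array([ 2.14341539, -2.1753089 ,  0.10096866]), 'tvec': array([0.04435269, 0.58915538, 1.15166728])}
{'time_s': 0.1, 'joints': array([-5.74908386e+01,  2.20856440e+01,  3.87628852e-01, -2.29094160e-02,
       -6.84109723e+01, -1.48162586e+01]), 'joint_velocities': array([ 0.02846211, -0.12077433,  0.17741307,  0.06963984, -0.05807301,
        0.05344471]), 'effort': array([ 1.64498233e-04, -3.91689956e+01,  1.87934321e+01,  4.23190936e+00,
        1.34394562e-02, -7.98349265e-05]), 'tcp_pos': array([ 0.18976416, -0.59486857,  0.18838292]), 'ee_rot': array([[-9.52743899e-01, -3.03773864e-01, -7.08750208e-04],
       [-3.03774664e-01,  9.52742200e-01,  1.80391741e-03],
       [ 1.27273271e-04,  1.93397166e-03, -9.99998122e-01]]), 'wrist_force': array([-0.01416964,  0.152006  ,  0.08659566]), 'moment': array([-0.00409496,  0.03203466, -0.00115091]), 'gripper_width': 1.0018901083302367}
```

View pics/scene0.png

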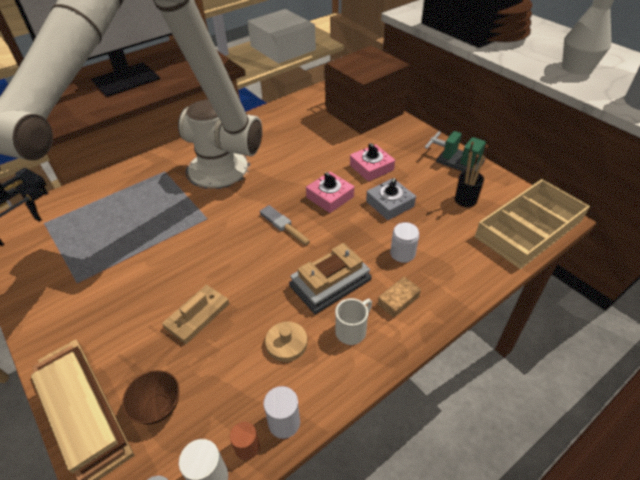

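View pics/top0.png

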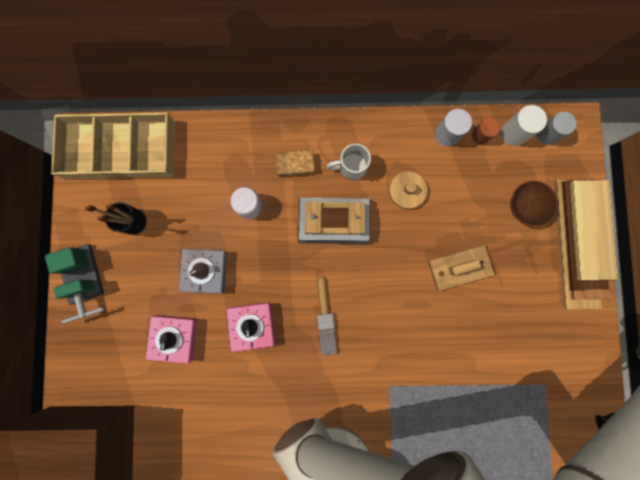

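The top view shows up = +x and left = +y. There are three counter candidates: grey (203,271), pink (250,328) and pink (171,340). Only the grey one fits the description. The cover is the rectangular plate at (462,268), the round disc at (408,190) is the one not wanted, and the press is at (335,220). I'll confirm these in enlarged crops.

```bash
python3 - <<'E'
import cv2,numpy as np
t=cv2.imread("pics/top0.png"); s=cv2.imread("pics/scene0.png")
def c(im,x0,y0,w,h,W=400,H=300): return cv2.resize(im[y0:y0+h,x0:x0+w],(W,H),interpolation=cv2.INTER_CUBIC)
a=np.hstack([c(t,163,241,80,60),c(t,422,238,80,60)]); b=np.hstack([c(t,290,190,80+8,66),c(s,155,280,80,60)])
cv2.imwrite("pics/crop0.png",np.vstack([a,b]))
E
```

```text
(no output)
```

View pics/crop0.png

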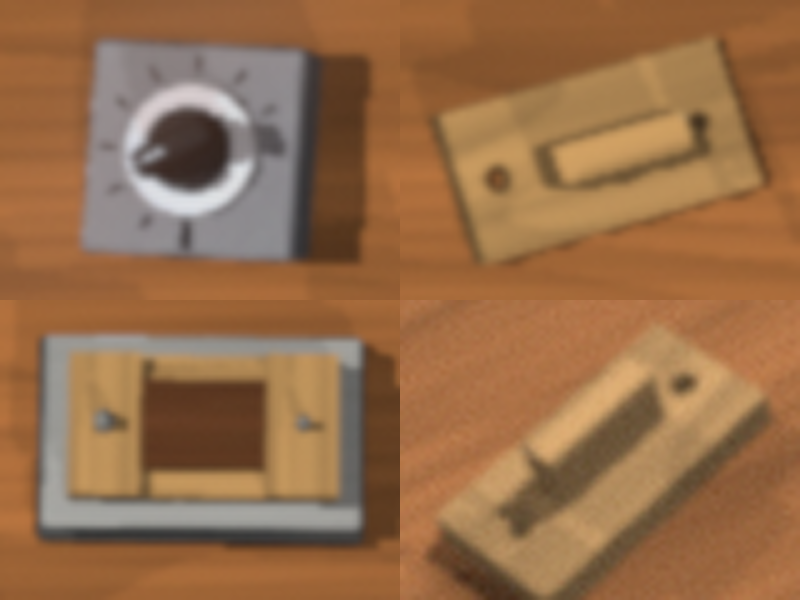

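The crop confirms the choices. The grey counter has its long tick at the bottom (−x) and its pointer at about 9 o'clock, roughly 1.3 rad clockwise. The cover's left (+y) hole looks larger than its right one, and the press's left (+y) dowel is the larger. Next I'll measure.

```bash
cat > h.py <<'E'
import cv2,numpy as np
from station import *
def cam(n):
    c=calibration(n);K=np.array([[c['fx'],0,c['cx']],[0,c['fy'],c['cy']],[0,0,1]]);R=cv2.Rodrigues(c['rvec'])[0];return K,R,np.array(c['tvec'])
def ray(n,u,v):
    K,R,t=cam(n);d=R.T@np.linalg.solve(K,[u,v,1.]);return -R.T@t,d
def onz(n,u,v,z):
    o,d=ray(n,u,v);return o+d*(z-o[2])/d[2]
def px(n,p):
    K,R,t=cam(n);q=K@(R@np.array(p)+t);return q[:2]/q[2]
E
python3 - <<'E'
from h import *
t=cv2.imread("pics/top0.png"); hsv=cv2.cvtColor(t,cv2.COLOR_BGR2HSV)
print("cam",ray('top',0,0)[0])
# samples
for n,(x,y) in dict(table=(430,300),cover=(450,262),cover2=(485,258),lower=(312,205),box=(187,260),bed=(335,238)).items(): print(n,hsv[y,x])
def rect(mask,x0,y0,x1,y1,z,n):
    m=np.zeros_like(mask);m[y0:y1,x0:x1]=mask[y0:y1,x0:x1]
    m=cv2.morphologyEx(m,cv2.MORPH_CLOSE,np.ones((3,3)))
    c=max(cv2.findContours(m,cv2.RETR_EXTERNAL,cv2.CHAIN_APPROX_NONE)[0],key=cv2.contourArea)
    w=np.array([onz('top',*p[0],z)[:2] for p in c],np.float32)
    print(n,cv2.contourArea(c),cv2.boundingRect(c),cv2.minAreaRect(w))
grey=cv2.inRange(hsv,(0,0,90),(180,70,255)); 
rect(grey,175,240,230,300,.045,'box')
rect(cv2.inRange(hsv,(0,0,60),(180,60,255)),290,190,380,250,.05,'bed')
# holes dark centroids
g=cv2.cvtColor(t,cv2.COLOR_BGR2GRAY)
print(g[268:280,434:450]); print(g[254:270,476:492])
E
```

```text
cam [0.4625553  0.01988074 1.20874153]
table [ 13 168 162]
cover [ 17 133 165]
cover2 [ 17 132 168]
lower [ 17 133 190]
box [  0  17 134]
bed [ 30   6 160]
box 1705.5 (179, 249, 45, 44) ((0.5021010041236877, 0.3279385566711426), (0.10854151099920273, 0.10868346691131592), 86.73771667480469)
bed 3046.5 (299, 198, 71, 45) ((0.6269536018371582, -0.01446949690580368), (0.1808917224407196, 0.11438766121864319), 89.03600311279297)
[[141 143 147 151 154 156 157 158 158 159 159 160 158 148 127 103]
 [149 152 155 157 159 159 159 157 157 159 159 159 158 151 131 105]
 [155 158 159 160 159 155 147 141 145 152 156 156 155 150 136 110]
 [157 160 161 160 154 138 116 104 112 133 147 152 152 150 141 118]
 [154 160 159 157 144 115  88  83  90 111 136 147 150 150 144 126]
 [146 157 157 151 133 100  81  90  92 100 129 146 149 148 145 134]
 [139 152 155 152 135 104  82  90  91  98 127 144 148 147 146 139]
 [130 148 155 154 146 122  98  92  93 106 129 141 144 145 147 148]
 [118 143 154 155 152 140 123 111 112 122 135 141 145 147 150 150]
 [109 137 151 152 149 146 140 136 134 136 140 144 148 150 150 148]
 
[... 506 characters left out ...]
 138 139 139 132 107  82  84]
 [136 144 140 127 113 101 108 122 134 138 138 137 132 113  87  84]
 [154 158 150 121  86  67  75  99 124 135 135 133 131 121  96  83]
 [164 164 155 121  78  55  61  91 119 131 132 132 130 124 100  79]
 [166 165 159 133  92  65  68  97 121 129 131 131 131 127 108  83]
 [164 163 161 144 109  77  79 107 125 131 131 132 132 131 117  89]
 [162 160 158 146 113  81  82 105 123 131 132 133 132 131 123  96]
 [155 152 148 139 113  87  80  93 116 129 131 130 129 127 123 105]
 [142 139 134 123 105  89  81  88 112 124 127 126 126 127 125 114]
 [125 121 112 100  91  88  86  94 113 123 127 128 129 130 131 124]
 [ 98  96  93  92  98 104 107 115 123 128 131 133 134 134 135 132]]
```

```bash
python3 - <<'E'
from h import *
t=cv2.imread("pics/top0.png"); s=cv2.imread("pics/scene0.png")
def up(im): return cv2.resize(im,None,fx=4,fy=4,interpolation=cv2.INTER_CUBIC)
def toP(c): return (c+.5)/4-.5
T=up(t);H=cv2.cvtColor(cv2.GaussianBlur(T,(5,5),0),cv2.COLOR_BGR2HSV);S=H[...,1]
def rect(mask,x0,y0,x1,y1,z,n):
    m=np.zeros_like(mask);sl=np.s_[4*y0:4*y1,4*x0:4*x1];m[sl]=mask[sl]
    m=cv2.morphologyEx(m,cv2.MORPH_OPEN,np.ones((9,9)));m=cv2.morphologyEx(m,cv2.MORPH_CLOSE,np.ones((25,25)))
    c=max(cv2.findContours(m,cv2.RETR_EXTERNAL,cv2.CHAIN_APPROX_NONE)[0],key=cv2.contourArea)
    w=np.array([onz('top',*toP(p[0]),z)[:2] for p in c],np.float32)
    r=cv2.minAreaRect(w);print(n,cv2.contourArea(c)/16,r)
    cv2.polylines(T,[c],True,(0,255,0),1); return r
cv_=cv2.inRange(H,(15,60,100),(30,153,255))
rect(cv_,424,240,500,296,.022,'cover')
rect(cv2.inRange(H,(15,60,120),(30,155,255)),296,195,372,247,.077,'lower')
rect(cv2.inRange(H,(0,0,100),(180,80,255)),296,190,376,250,.047,'bed')
rect(cv2.inRange(H,(0,0,90),(180,60,255)),175,240,230,300,.045,'box')
L=onz('top',441.2,272.7,.022);R=onz('top',481.4,262.3,.022);print('holes',L,R,np.linalg.norm(L-R),(L+R)/2,np.degrees(np.arctan2(*(-(L-R)[:1]),(L-R)[1])))
# grip top of cover
cv2.imwrite("pics/seg.png",np.vstack([np.hstack([cv2.resize(T[4*y0:4*y0+240,4*x0:4*x0+320],(400,300)) for x0,y0 in p]) for p in [((163,241),(422,238)),((295,190),(0,0))]]))
K=up(s)
cv2.imwrite("pics/scp.png",np.hstack([cv2.resize(K[4*y0:4*y0+280,4*x0:4*x0+360],(400,311)) for x0,y0 in ((285,235),(350,165))]))
E
```

```text
cover 1898.09375 ((0.5007244944572449, -0.34260109066963196), (0.08325020968914032, 0.1572825014591217), 14.980623245239258)
lower 1936.75 ((0.6299332976341248, -0.01478152722120285), (0.15203452110290527, 0.08372563123703003), 88.39246368408203)
bed 2944.125 ((0.6306715607643127, -0.013871192932128906), (0.18379834294319153, 0.1120622456073761), 88.46315002441406)Traceback (most recent call last):
  File "<stdin>", line 17, in <module>
  File "<stdin>", line 10, in rect
  File "h.py", line 8, in onz
    o,d=ray(n,u,v);return o+d*(z-o[2])/d[2]
        ~~~^^^^^^^
  File "h.py", line 6, in ray
    K,R,t=cam(n);d=R.T@np.linalg.solve(K,[u,v,1.]);return -R.T@t,d
          ~~~^^^
  File "h.py", line 4, in cam
    c=calibration(n);K=np.array([[c['fx'],0,c['cx']],[0,c['fy'],c['cy']],[0,0,1]]);R=cv2.Rodrigues(c['rvec'])[0];return K,R,np.array(c['tvec'])
ValueError: time passes only in moves, steps and waits
```

```bash
cat > h.py <<'E'
import cv2,numpy as np
from station import *
from functools import lru_cache
C={'scene': {'fx': 477.49870761696275, 'fy': 477.49870761696275, 'cx': 322.3053256529864, 'cy': 240.35026966022076, 'rvec':[ 2.18612013,  1.0536353 , -0.44039811], 'tvec': [-0.35843196, -0.24779848,  1.63528525]},
'top': {'fx': 454.3839786921308, 'fy': 454.3839786921308, 'cx': 314.8220136102766, 'cy': 235.33094382198223, 'rvec': [ 2.14341539, -2.1753089 ,  0.10096866], 'tvec': [0.04435269, 0.58915538, 1.15166728]}}
@lru_cache
def cam(n):
    c=C[n];K=np.array([[c['fx'],0,c['cx']],[0,c['fy'],c['cy']],[0,0,1]]);R=cv2.Rodrigues(np.array(c['rvec']))[0];return K,R,np.array(c['tvec'])
def ray(n,u,v):
    K,R,t=cam(n);d=R.T@np.linalg.solve(K,[u,v,1.]);return -R.T@t,d
def onz(n,u,v,z):
    o,d=ray(n,u,v);return o+d*(z-o[2])/d[2]
def px(n,p):
    K,R,t=cam(n);q=K@(R@np.array(p)+t);return q[:2]/q[2]
def tri(a,b):
    A=[];y=[]
    for n,p in (('top',a),('scene',b)):
        o,d=ray(n,*p);d=d/np.linalg.norm(d);M=np.eye(3)-np.outer(d,d);A.append(M);y.append(M@o)
    x=np.linalg.lstsq(np.vstack(A),np.hstack(y),rcond=None)[0];return x,[np.linalg.norm(m@x-v) for m,v in zip(A,y)]
E
python3 - <<'E'
from h import *
t=cv2.imread("pics/top0.png"); s=cv2.imread("pics/scene0.png")
def up(im): return cv2.resize(im,None,fx=4,fy=4,interpolation=cv2.INTER_CUBIC)
def toP(c): return (c+.5)/4-.5
T=up(t);H=cv2.cvtColor(cv2.GaussianBlur(T,(5,5),0),cv2.COLOR_BGR2HSV);S=H[...,1]
def rect(mask,x0,y0,x1,y1,z,n):
    m=np.zeros_like(mask);sl=np.s_[4*y0:4*y1,4*x0:4*x1];m[sl]=mask[sl]
    m=cv2.morphologyEx(m,cv2.MORPH_OPEN,np.ones((9,9)));m=cv2.morphologyEx(m,cv2.MORPH_CLOSE,np.ones((25,25)))
    c=max(cv2.findContours(m,cv2.RETR_EXTERNAL,cv2.CHAIN_APPROX_NONE)[0],key=cv2.contourArea)
    w=np.array([onz('top',*toP(p[0]),z)[:2] for p in c],np.float32)
    r=cv2.minAreaRect(w);print(n,cv2.contourArea(c)/16,r)
    cv2.polylines(T,[c],True,(0,255,0),1); return r
cv_=cv2.inRange(H,(15,60,100),(30,153,255))
rect(cv_,424,240,500,296,.022,'cover')
rect(cv2.inRange(H,(15,60,120),(30,155,255)),296,195,372,247,.077,'lower')
rect(cv2.inRange(H,(0,0,100),(180,80,255)),296,190,376,250,.047,'bed')
rect(cv2.inRange(H,(0,0,90),(180,60,255)),175,240,230,300,.045,'box')
L=onz('top',441.2,272.7,.022);R=onz('top',481.4,262.3,.022);print('holes',L,R,np.linalg.norm(L-R),(L+R)/2,np.degrees(np.arctan2(-(L-R)[0],(L-R)[1])))
cv2.imwrite("pics/seg.png",np.vstack([np.hstack([cv2.resize(T[4*y0:4*y0+240,4*x0:4*x0+320],(400,300)) for x0,y0 in p]) for p in [((163,241),(422,238)),((295,190),(0,0))]]))
K=up(s)
cv2.imwrite("pics/scp.png",np.hstack([cv2.resize(K[4*y0:4*y0+280,4*x0:4*x0+360],(400,311)) for x0,y0 in ((285,235),(350,165))]))
E
```

```text
cover 1898.09375 ((0.5007244944572449, -0.34260115027427673), (0.08325019478797913, 0.1572824865579605), 14.98060131072998)
lower 1936.75 ((0.62993323802948, -0.01478152722120285), (0.15203453600406647, 0.08372557163238525), 88.39246368408203)
bed 2944.125 ((0.6306717395782471, -0.013871215283870697), (0.1837986558675766, 0.11206207424402237), 88.46334075927734)
box 1744.96875 ((0.5020700097084045, 0.32783597707748413), (0.1090376004576683, 0.1081400066614151), 86.41537475585938)
holes [ 0.48825855 -0.29060117  0.022     ] [ 0.51367257 -0.39571982  0.022     ] 0.10814713136480876 [ 0.50096556 -0.34316049  0.022     ] 13.591320275284176
```

View pics/seg.png

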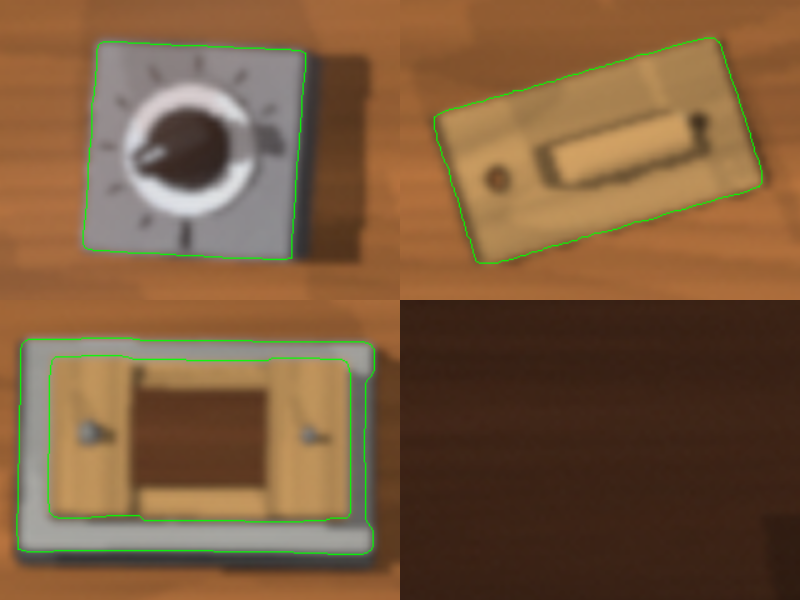

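View pics/scp.png

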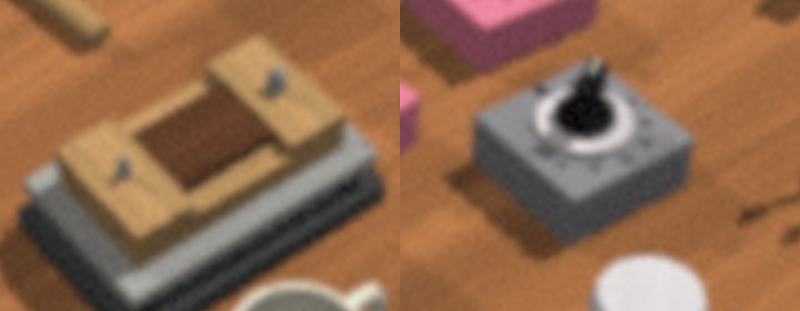

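```bash
cat >> h.py <<'E'
from scipy.spatial.transform import Rotation as Ro
def down(jaw):  # tool pointing down, jaw (tool y) at world angle jaw deg
    a=np.radians(jaw);y=np.array([np.cos(a),np.sin(a),0]);z=np.array([0,0,-1.]);return np.column_stack([np.cross(y,z),y,z])
def plan(pos,jaw,step=60,rot=.18,rows=None,st=None):
    s=st or sense();p=np.array(s['tcp_pos']);R=np.array(s['ee_rot']);Rt=down(jaw)
    rv=Ro.from_matrix(R.T@Rt).as_rotvec();dp=np.array(pos)-p
    n=max(1,int(np.ceil(max(np.linalg.norm(dp)*1000/step,np.linalg.norm(rv)/rot))))
    print('n',n,'dp mm',np.round(dp*1000,1),'rv',np.round(rv,3))
    for i in range(min(n,rows or n)):
        d=R.T@dp*1000/n
        print(', '.join(f'{v:.1f}' for v in d)+', '+', '.join(f'{v:.3f}' for v in rv/n))
        R=R@Ro.from_rotvec(rv/n).as_matrix()
E
python3 - <<'E'
from h import *
t=cv2.imread("pics/top0.png")
c=t[253:290,180:226];
cv2.imwrite("pics/knob.png",cv2.resize(c,(736,592),interpolation=cv2.INTER_NEAREST))
p=px('top',(.502,.328,.089));print(p,px('top',(.502,.328,.059)),px('scene',(.502,.328,.089)))
print(tri((312.2,216.4),(346.9,253.5)),tri((356.6,217),(312.5,272.8)))
g=cv2.cvtColor(t,cv2.COLOR_BGR2GRAY)
print(g[262:282,186:210])
plan((.502,.328,.19),205)
E
```

```text
[196.5500653  270.03084141] [199.79022389 270.40174917] [391.76296624 181.61233899]
(array([0.63268897, 0.04118868, 0.07972339]), [np.float64(0.0003256734283228311), np.float64(0.0003256734283234231)]) (array([ 0.62927019, -0.06968197,  0.0815686 ]), [np.float64(0.0006537125865797385), np.float64(0.0006537125865799612)])
[[137 126 126 135 152 181 199 206 205 197 187 175 152 135 130 133 142 153
  171 192 204 211 216 208]
 [143 139 136 146 172 196 205 203 189 164 135 112  94  82  78  79  83  91
  115 154 176 190 207 215]
 [144 143 145 165 191 203 203 187 154 114  85  69  65  62  61  59  57  56
   66  90 113 141 177 196]
 [143 143 154 186 205 206 192 158 112  79  66  63  62  59  58  57  54  51
   48  50  64  97 133 150]
 [142 144 165 196 210 202 172 123  82  66  63  61  59  58  57  58  56  53
   47  45  49  70 103 125]
 [142 149 179 206 212 194 149  96  68  63  59  59  59  59  59  59  57  55
   49  44  42  52  82 114]
 [142 155 190 212 211 183 131  81  63  60  60  62  61  60  59  58  57  54
   49  43  42  46  71 110]
 [140 160 194 209 198 164 115  77  71  69  64  62  60  60  58  56  53 
[... 1283 characters left out ...]
02  0.002 -1.698]
-34.0, 46.1, -0.0, 0.000, 0.000, -0.100
-38.4, 42.5, -0.0, 0.000, 0.000, -0.100
-42.5, 38.5, -0.0, 0.000, 0.000, -0.100
-46.1, 34.0, -0.0, 0.000, 0.000, -0.100
-49.3, 29.3, -0.0, 0.000, 0.000, -0.100
-51.9, 24.2, -0.0, 0.000, 0.000, -0.100
-54.1, 18.9, -0.1, 0.000, 0.000, -0.100
-55.7, 13.4, -0.1, 0.000, 0.000, -0.100
-56.8, 7.8, -0.1, 0.000, 0.000, -0.100
-57.3, 2.1, -0.1, 0.000, 0.000, -0.100
-57.2, -3.6, -0.1, 0.000, 0.000, -0.100
-56.5, -9.3, -0.1, 0.000, 0.000, -0.100
-55.3, -14.9, -0.1, 0.000, 0.000, -0.100
-53.6, -20.3, -0.1, 0.000, 0.000, -0.100
-51.3, -25.6, -0.1, 0.000, 0.000, -0.100
-48.5, -30.6, -0.1, 0.000, 0.000, -0.100
-45.2, -35.3, -0.1, 0.000, 0.000, -0.100
```

View pics/knob.png

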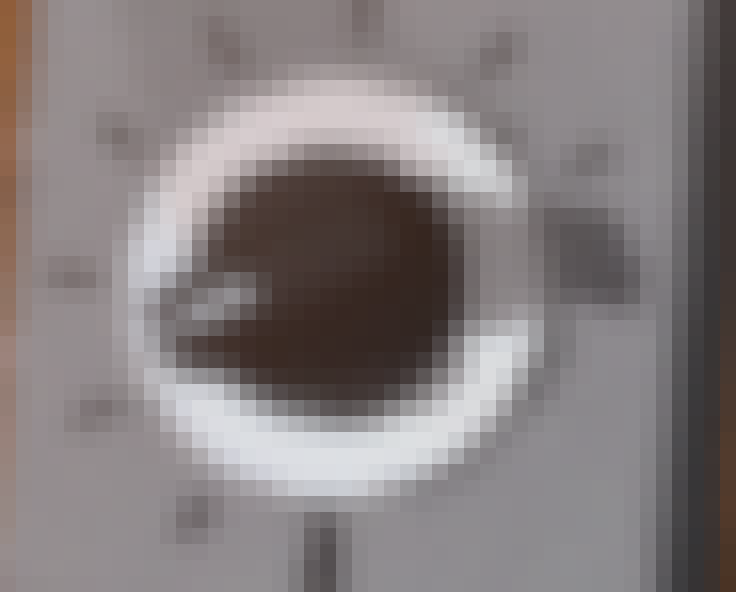

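Pointer line runs from about (190.8,272) to (195,270), so the knob stands at roughly 1.15 rad. The dowels triangulate to 111 mm apart (110 expected), with the seat at about (0.6305,−0.0143) and yaw about −1.6°. Now I'll move to the knob.

Emit:
carry_out(commands=[-34,46,0,0,0,-0.1,-38.4,42.5,0,0,0,-0.1,-42.5,38.5,0,0,0,-0.1,-46,34,0,0,0,-0.1,-49.3,29.3,0,0,0,-0.1], grip=87)

```text
time_s: 0.72
tcp_pos: [0.2807, -0.3178, 0.1848]
ee_rot: [[-0.684, -0.729, -0.004], [-0.729, 0.684, 0.006], [-0.002, 0.007, -1.0]]
wrist_force: [2.0, -0.1, 0.4]
gripper_width: 0.999
```

Emit:
carry_out(commands=[-52,24,0,0,0,-0.1,-54,19,0,0,0,-0.1,-55.7,13.4,0,0,0,-0.1,-56.8,7.8,0,0,0,-0.1,-57.3,2,0,0,0,-0.1])

```text
time_s: 1.35
tcp_pos: [0.3686, -0.0361, 0.1863]
ee_rot: [[-0.235, -0.972, -0.002], [-0.972, 0.235, 0.007], [-0.006, 0.003, -1.0]]
wrist_force: [0.8, -0.7, 0.1]
gripper_width: 0.997
```

```bash
python3 -c "
from h import *
plan((.502,.328,.15),200)"
```

```text
n 7 dp mm [133.4 364.1 -36.3] rv [ 0.001  0.007 -0.586]
-55.0, -6.3, 5.5, 0.000, 0.001, -0.084
-54.3, -10.9, 5.5, 0.000, 0.001, -0.084
-53.2, -15.4, 5.4, 0.000, 0.001, -0.084
-51.7, -19.8, 5.4, 0.000, 0.001, -0.084
-49.9, -24.1, 5.3, 0.000, 0.001, -0.084
-47.7, -28.1, 5.3, 0.000, 0.001, -0.084
-45.2, -32.0, 5.2, 0.000, 0.001, -0.084
```

Emit:
carry_out(commands=[-55,-6,5,0,0.001,-0.084,-54,-11,5,0,0.001,-0.084,-53,-15,5,0,0.001,-0.084,-52,-20,5,0,0.001,-0.084,-50,-24,5,0,0.001,-0.084])

```text
time_s: 1.98
tcp_pos: [0.4615, 0.2344, 0.1622]
ee_rot: [[0.2, -0.98, -0.0], [-0.98, -0.2, 0.002], [-0.002, -0.0, -1.0]]
wrist_force: [2.4, -0.4, 0.7]
gripper_width: 0.996
```

```bash
python3 -c "
from h import *
plan((.502,.328,.11),200)"
```

```text
n 2 dp mm [ 40.5  93.6 -52.2] rv [-0.     0.002 -0.148]
-41.7, -29.2, 26.2, -0.000, 0.001, -0.074
-39.5, -32.2, 26.1, -0.000, 0.001, -0.074
```

Emit:
carry_out(commands=[-41.7,-29,26,0,0.001,-0.074,-39.5,-32,26,0,0.001,-0.074,0,0,0,0,0,0])

```text
time_s: 2.35
tcp_pos: [0.5024, 0.3342, 0.1061]
ee_rot: [[0.35, -0.937, -0.002], [-0.937, -0.35, -0.002], [0.001, 0.002, -1.0]]
wrist_force: [-0.9, 0.1, -1.0]
gripper_width: 1.0
```

```bash
python3 -c "
from h import *
plan((.502,.328,.063),200)
im=capture('scene')[:,:,::-1];t=capture('top')[:,:,::-1]
cv2.imwrite('pics/k1.png',np.hstack([cv2.resize(im[130:235,330:470],(400,300),interpolation=2),cv2.resize(t[231:306,155:255],(400,300),interpolation=2)]))
"
```

```text
n 1 dp mm [ -0.4  -6.2 -43.1] rv [ 0.002 -0.001  0.009]
5.6, 2.4, 43.1, 0.002, -0.001, 0.009
```

View pics/k1.png

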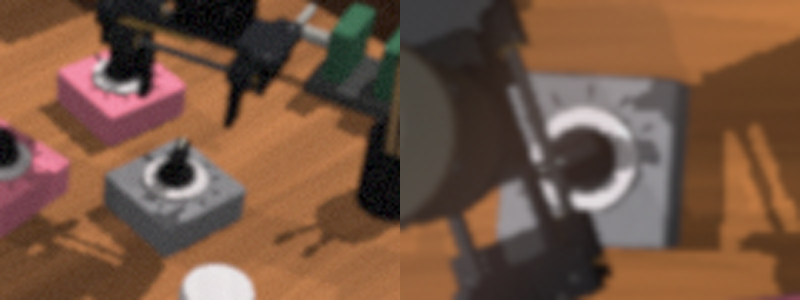

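```bash
python3 -c "
from h import *
s=sense();p=s['tcp_pos'];R=s['ee_rot']
for k in (-.0435,0,.0435):
  q=p+R[:,1]*k; u=px('scene',q);v=px('top',q);print((u-[330,130])*[400/140,300/105],(v-[155,231])*4)
print((px('scene',(.502,.328,.089))-[330,130])*[400/140,300/105],(px('top',(.502,.328,.089))-[155,231])*4)
im=capture('scene')[:,:,::-1]
cv2.imwrite('pics/k2.png',cv2.resize(im[130:205,350:450],(800,600),interpolation=2))
"
```

```text
[219.92349405 144.43223243] [126.22189334  87.69957299]
[181.50971455 130.98650738] [150.05450618 154.47906209]
[143.95566192 117.84170693] [174.08449198 221.81159445]
[176.46561783 147.46382569] [166.20026122 156.12336565]
```

View pics/k2.png

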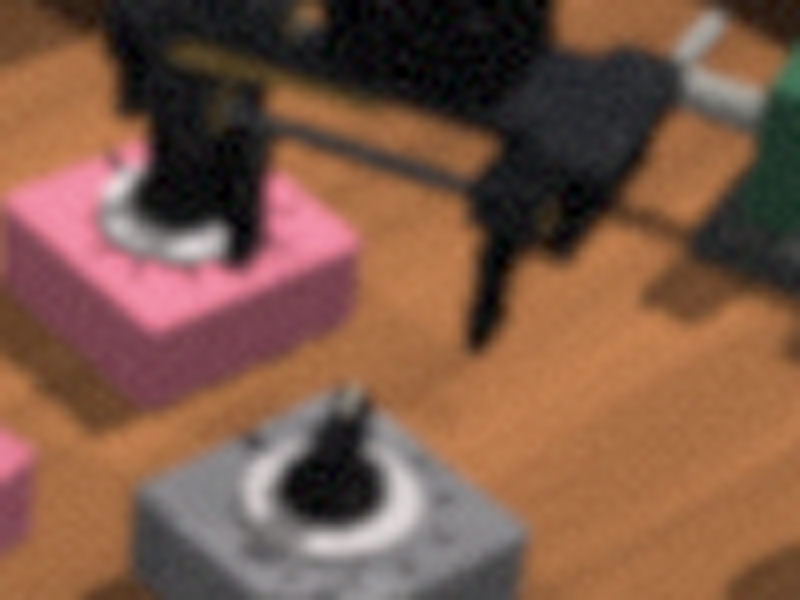

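```bash
python3 -c "
from h import *
s=sense();p=s['tcp_pos'];R=s['ee_rot'];print(p)
for k in (-.0435,0,.0435):
  q=p+R[:,1]*k
  for dz in (0,.02,.04): print(k,dz,px('scene',q+[0,0,dz]),px('top',q+[0,0,dz]))
im=capture('top')[:,:,::-1]
cv2.imwrite('pics/k3.png',cv2.resize(im[225:315,130:250],(800,600),interpolation=2))
"
```

```text
[0.50268429 0.33197737 0.11022119]
-0.0435 0 [406.99628242 180.31248632] [186.55576295 252.77948884]
-0.0435 0.02 [407.77787058 174.93943062] [184.08073331 252.20103556]
-0.0435 0.04 [408.57593614 169.45310051] [181.51331156 251.6009888 ]
0 0 [393.54093127 175.62116512] [192.52010906 269.49694004]
0 0.02 [394.17479708 170.26148647] [190.14458377 269.22367324]
0 0.04 [394.82187083 164.79012754] [187.6800074 268.9401625]
0.0435 0 [380.38825234 171.03537313] [198.53307235 286.35066025]
0.0435 0.02 [380.88083805 165.68984333] [196.25877569 286.38763109]
0.0435 0.04 [381.38357001 160.23420665] [193.89886215 286.42599372]
```

View pics/k3.png

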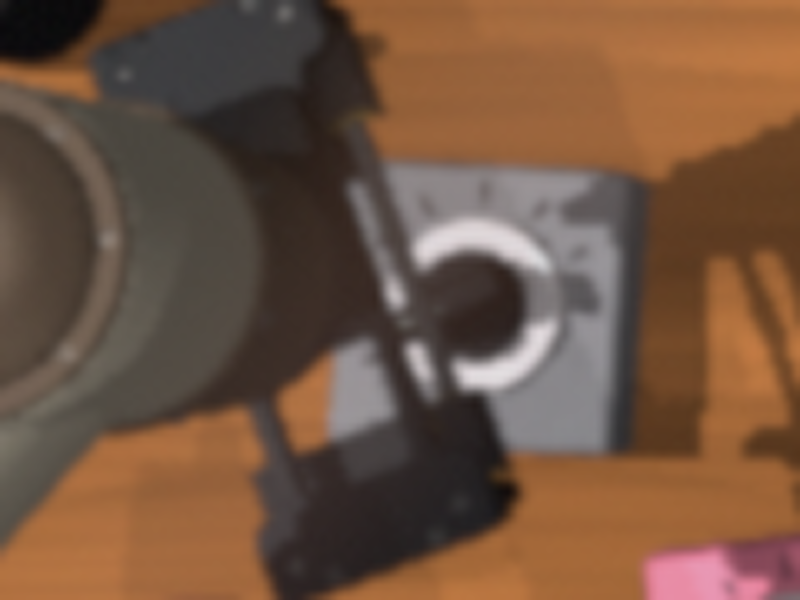

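The fingertips in the scene view, (410,173) and (380,163), sit higher than the TCP projects. I'll part-close the fingers and check whether the tips drop as they shut.

Emit:
carry_out(commands=[0,0,0,0,0,0,0,0,0,0,0,0,0,0,0,0,0,0,0,0,0,0,0,0], grip=35)

```text
time_s: 3.05
tcp_pos: [0.5032, 0.33, 0.1148]
ee_rot: [[0.345, -0.939, 0.007], [-0.939, -0.345, 0.007], [-0.004, -0.009, -1.0]]
wrist_force: [0.1, -0.4, 0.4]
gripper_width: 0.631
```

```bash
python3 -c "
from h import *
s=sense();p=s['tcp_pos'];R=s['ee_rot'];print(p,s['gripper_width'],R[:,1])
w=s['gripper_width']*.0435
for k in (-w,w):
  q=p+R[:,1]*k
  for dz in (0,.02): print(k,dz,(px('scene',q+[0,0,dz])-[350,130])*8)
im=capture('scene')[:,:,::-1]
cv2.imwrite('pics/k4.png',cv2.resize(im[130:205,350:450],(800,600),interpolation=2))
plan((.502,.328,.063),200,step=20)
"
```

```text
[0.50317271 0.32996404 0.11483015] 0.630635457842225 [-0.93851244 -0.34513282 -0.00881699]
-0.027432642416136785 0 [414.2221408  381.32958557]
-0.027432642416136785 0.02 [420.03374484 338.16609777]
0.027432642416136785 0 [279.71556063 334.95485821]
0.027432642416136785 0.02 [284.06076213 291.94865745]
n 3 dp mm [ -1.2  -2.  -51.8] rv [-0.009  0.004  0.003]
0.6, 0.8, 17.3, -0.003, 0.001, 0.001
0.5, 0.7, 17.3, -0.003, 0.001, 0.001
0.5, 0.7, 17.3, -0.003, 0.001, 0.001
```

View pics/k4.png

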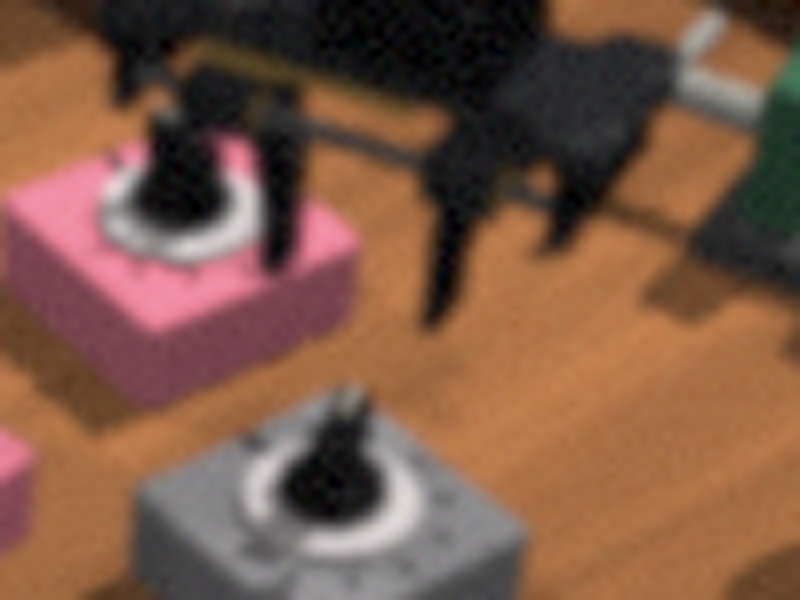

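Emit:
carry_out(commands=[0.6,0.8,18,-0.003,0.001,0.001,0.5,0.7,18,-0.003,0.001,0.001,0,0,3,0,0,0], grip=40)

```text
time_s: 3.48
tcp_pos: [0.5016, 0.3282, 0.0725]
ee_rot: [[0.343, -0.939, 0.0], [-0.939, -0.343, 0.002], [-0.002, -0.001, -1.0]]
wrist_force: [-1.5, 0.3, 0.2]
gripper_width: 0.465
```

```bash
python3 -c "
from h import *
im=capture('scene')[:,:,::-1]
s=sense();p=s['tcp_pos'];R=s['ee_rot'];print(p,s['gripper_width'],R[:,1],s['wrist_force'])
w=s['gripper_width']*.0435
for k in (-w,w):
  q=p+R[:,1]*k
  for dz in (0,.02): print(k,dz,(px('scene',q+[0,0,dz])-[350,130])*8)
cv2.imwrite('pics/k5.png',cv2.resize(im[130:205,350:450],(800,600),interpolation=2))
"
```

```text
[0.50183058 0.32835619 0.07273111] 0.4596779695783809 [-0.93935948 -0.34293147 -0.00132787] [ 0.07734321 -0.5141708  -0.20411285]
-0.01999599167665957 0 [378.64007728 463.27229299]
-0.01999599167665957 0.02 [383.95305977 421.95672342]
0.01999599167665957 0 [283.01522342 428.51592503]
0.01999599167665957 0.02 [287.3100722  387.27917282]
```

View pics/k5.png

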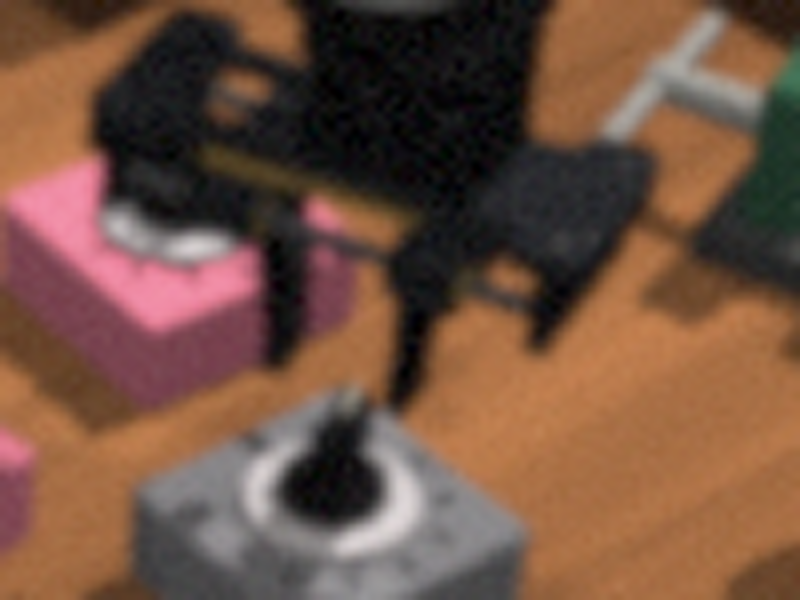

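```bash
python3 -c "
from h import *
im=capture('scene')[:,:,::-1].copy();t=capture('top')[:,:,::-1].copy()
a=np.radians(-3.6);c=np.array([[np.cos(a),-np.sin(a)],[np.sin(a),np.cos(a)]])
for n,I in (('scene',im),('top',t)):
  P=[px(n,(*(np.array([.502,.328])+c@[i*.055,j*.055]),.045)) for i,j in((1,1),(1,-1),(-1,-1),(-1,1))]
  cv2.polylines(I,[np.int32(np.round(np.array(P)*16))],True,(0,255,0),1,cv2.LINE_AA,4)
  P=[px(n,(*(np.array([.631,-.0142])+np.array([i*.04,j*.075])),.077)) for i,j in((1,1),(1,-1),(-1,-1),(-1,1))]
  cv2.polylines(I,[np.int32(np.round(np.array(P)*16))],True,(0,255,0),1,cv2.LINE_AA,4)
cv2.imwrite('pics/k6.png',np.vstack([np.hstack([cv2.resize(im[130:235,330:470],(400,300),interpolation=2),cv2.resize(im[230:320,270:390],(400,300),interpolation=2)]),np.hstack([cv2.resize(t[231:306,145:245],(400,300),interpolation=2),cv2.resize(t[185:260,285:385],(400,300),interpolation=2)])]))
"
```

```text
(no output)
```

View pics/k6.png

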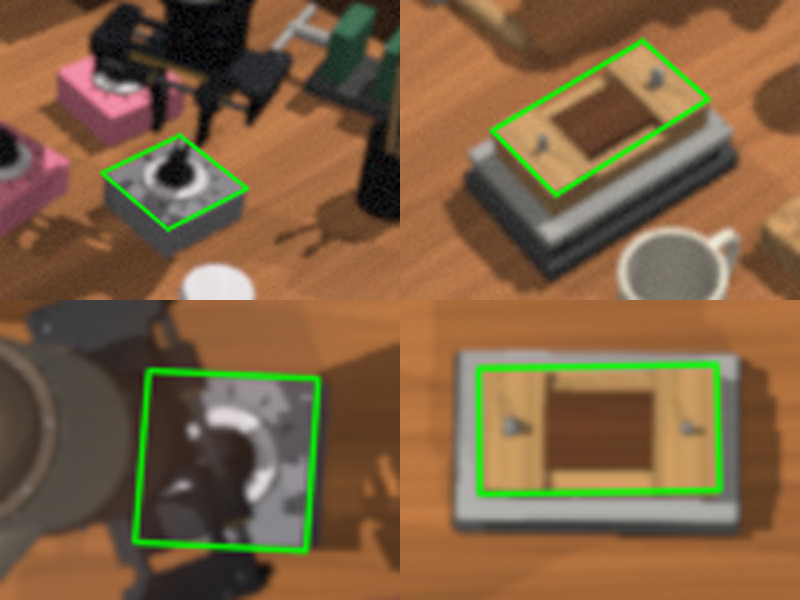

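```bash
python3 -c "
from h import *
im=capture('top')[:,:,::-1]
s=sense();p=s['tcp_pos'];print(p)
m=np.array([(280+400)/2,(360+400)/2])/8+[350,130]
for z in (.07,.08,.09,.1,.11): q=onz('scene',*m,z);print(z,q,px('top',q),(px('top',q)-[145,231])*8)
print((px('top',p)-[145,231])*8)
cv2.imwrite('pics/k7.png',cv2.resize(im[231:306,145:245],(800,600),interpolation=2))
"
```

```text
[0.50304127 0.3294964  0.07513899]
0.07 [0.47341369 0.36104019 0.07      ] [185.32007192 281.90238163] [322.56057535 407.21905305]
0.08 [0.4817886  0.35169403 0.08      ] [187.92331684 278.43857753] [343.38653474 379.50862021]
0.09 [0.49016351 0.34234787 0.09      ] [190.56919214 274.91805065] [364.55353711 351.34440524]
0.1 [0.49853842 0.33300172 0.1       ] [193.25875361 271.33939619] [386.07002891 322.7151695 ]
0.11 [0.50691332 0.32365556 0.11      ] [195.99309223 267.70116252] [407.94473785 293.60930017]
[419.81835664 310.36483627]
```

View pics/k7.png

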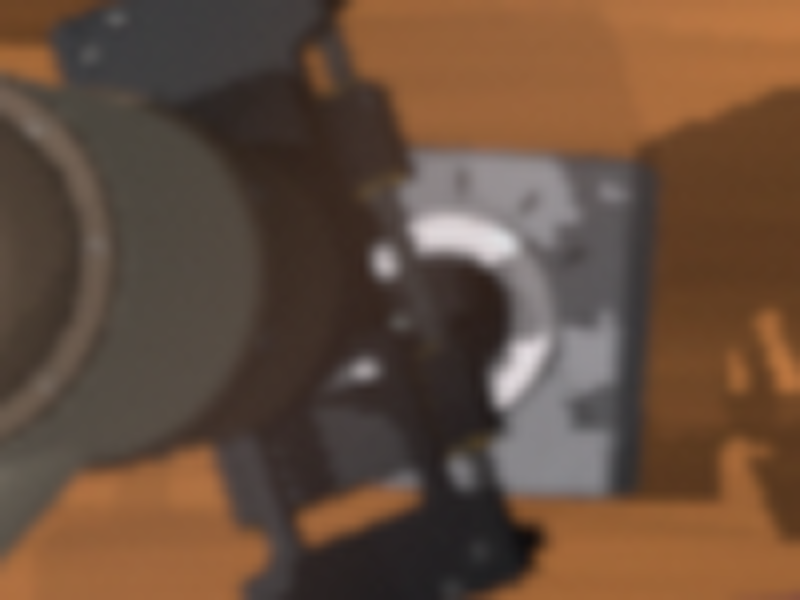

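Both views put the fingertips about 27–30 mm above the reported TCP, while the counter and seat outlines fit both cameras. I'll descend a bit and shut: if the opening stops near 14 mm (0.16), the bar is gripped, and 0 means a miss.

Emit:
carry_out(commands=[0.6,0.6,6,0,0,0,0.5,0.7,6,0,0,0,0,0,2,0,0,0,0,0,2,0,0,0,0,0,1,0,0,0], grip=14)

```text
time_s: 4.3
tcp_pos: [0.5028, 0.3286, 0.0583]
ee_rot: [[0.344, -0.939, 0.006], [-0.939, -0.344, 0.007], [-0.005, -0.008, -1.0]]
wrist_force: [-1.4, -0.2, 0.1]
gripper_width: 0.162
```

```bash
python3 -c "
from h import *
im=capture('scene')[:,:,::-1]
s=sense();p=s['tcp_pos'];R=s['ee_rot'];print(p,s['gripper_width'],R[:,1],s['wrist_force'],s['moment'])
cv2.imwrite('pics/k8.png',cv2.resize(im[130:205,350:450],(800,600),interpolation=2))
"
```

```text
[0.50276647 0.32858633 0.05819776] 0.16384079750528663 [-0.93913563 -0.34346034 -0.00769827] [ 0.07419246 -0.55853751 -1.07492555] [-0.00875946  0.12210303  0.04534571]
```

View pics/k8.png

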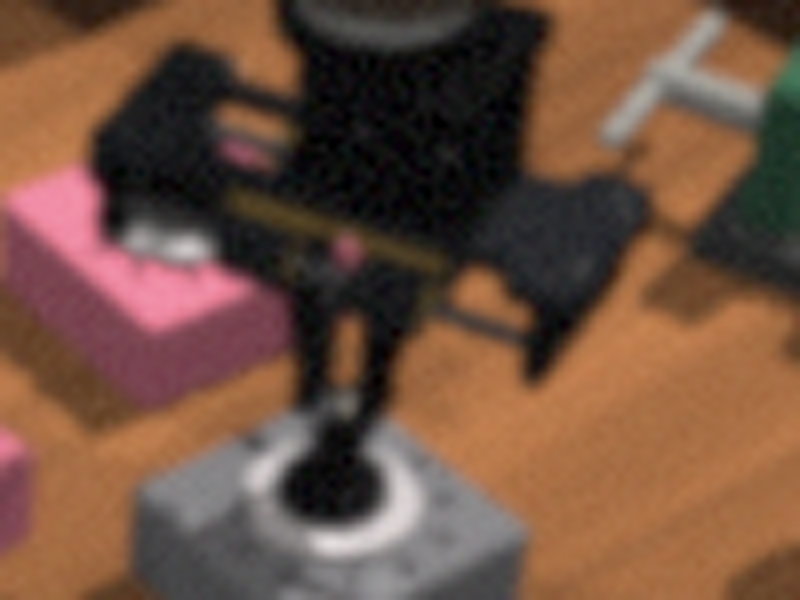

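There's no contact at reported z 0.058, and visually the tips are only at bar-top height. So the real tips do sit about 27 mm above the reported TCP. I'll open slightly and descend in small steps, watching the force.

Emit:
carry_out(commands=[0,0,0,0,0,0,0,0,0,0,0,0], grip=34)

```text
time_s: 4.6
tcp_pos: [0.5029, 0.3287, 0.0584]
ee_rot: [[0.344, -0.939, 0.006], [-0.939, -0.344, 0.007], [-0.005, -0.008, -1.0]]
wrist_force: [0.6, 0.1, 0.8]
gripper_width: 0.314
```

Emit:
carry_out(commands=[0,0,8,0,0,0,0,0,8,0,0,0])

```text
time_s: 4.85
tcp_pos: [0.5033, 0.3292, 0.0422]
ee_rot: [[0.344, -0.939, 0.007], [-0.939, -0.344, 0.009], [-0.006, -0.009, -1.0]]
wrist_force: [-0.4, 0.0, -0.1]
gripper_width: 0.384
```

```bash
python3 -c "
from h import *
im=capture('scene')[:,:,::-1]
s=sense();p=s['tcp_pos'];R=s['ee_rot'];print(p,s['gripper_width'],s['wrist_force'],s['moment'])
cv2.imwrite('pics/k9.png',cv2.resize(im[130:205,350:450],(800,600),interpolation=2))
"
```

```text
[0.50266124 0.32865404 0.04087116] 0.3859759780851774 [ 0.08590594  0.11371536 -1.06064846] [-0.02888195  0.14803473 -0.01764037]
```

View pics/k9.png

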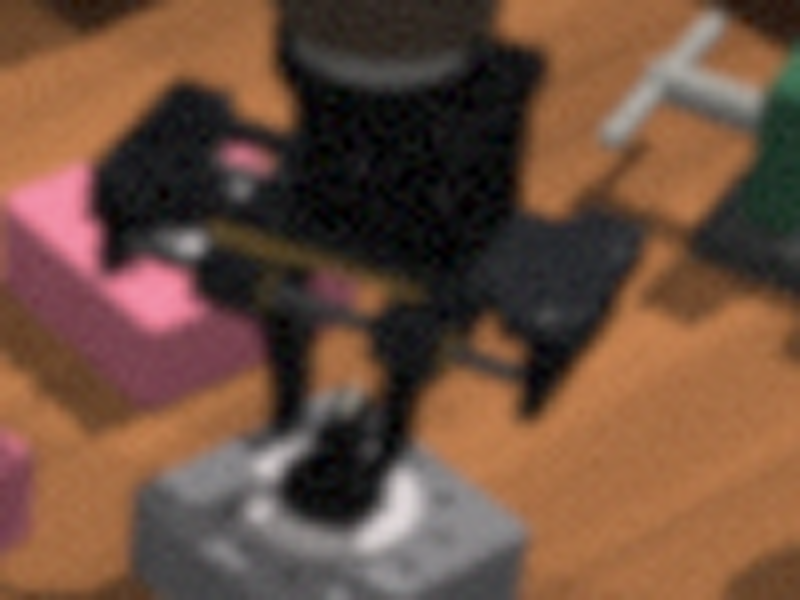

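Emit:
carry_out(commands=[0,0,3,0,0,0,0,0,2,0,0,0])

```text
time_s: 5.15
tcp_pos: [0.5025, 0.3285, 0.0349]
ee_rot: [[0.343, -0.939, 0.005], [-0.939, -0.343, 0.006], [-0.004, -0.006, -1.0]]
wrist_force: [0.9, 0.4, -0.1]
gripper_width: 0.388
```

Emit:
carry_out(commands=[0,0,2.5,0,0,0])

```text
time_s: 5.28
tcp_pos: [0.5026, 0.3286, 0.0324]
ee_rot: [[0.343, -0.939, 0.005], [-0.939, -0.343, 0.006], [-0.004, -0.007, -1.0]]
wrist_force: [0.3, 0.3, -0.8]
gripper_width: 0.388
```

Emit:
carry_out(commands=[0,0,2.5,0,0,0])

```text
time_s: 5.4
tcp_pos: [0.5027, 0.3287, 0.0298]
ee_rot: [[0.343, -0.939, 0.005], [-0.939, -0.343, 0.007], [-0.005, -0.007, -1.0]]
wrist_force: [0.0, -0.2, -0.5]
gripper_width: 0.389
```

Emit:
carry_out(commands=[0,0,0,0,0,0,0,0,0,0,0,0,0,0,0,0,0,0,0,0,0,0,0,0], grip=4)

```text
time_s: 5.9
tcp_pos: [0.503, 0.3286, 0.0298]
ee_rot: [[0.343, -0.939, 0.005], [-0.939, -0.343, 0.007], [-0.004, -0.007, -1.0]]
wrist_force: [0.2, 0.3, -1.4]
gripper_width: 0.162
```

```bash
python3 -c "
from h import *
im=capture('scene')[:,:,::-1]
s=sense();p=s['tcp_pos'];R=s['ee_rot'];print(p,R[:,1],s['gripper_width'],s['wrist_force'],s['moment'])
cv2.imwrite('pics/k10.png',cv2.resize(im[130:205,350:450],(800,600),interpolation=2))
"
```

```text
[0.50297513 0.3286518  0.02980929] [-0.9391276  -0.3434913  -0.00728548] 0.16182940249903593 [ 0.14493871 -0.58997667  0.07275482] [-0.06362958  0.08443471 -0.04994534]
```

View pics/k10.png

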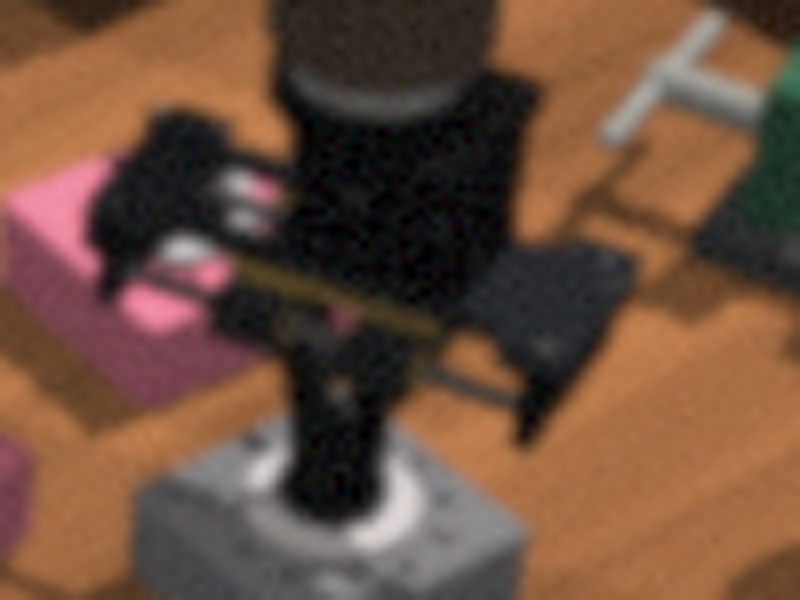

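The opening stopped at 14.1 mm, so the bar is gripped with no side force. Turning counter-clockwise now.

Emit:
carry_out(commands=[0,0,0,0,0,-0.16,0,0,0,0,0,-0.16,0,0,0,0,0,-0.16,0,0,0,0,0,-0.16])

```text
time_s: 6.45
tcp_pos: [0.5029, 0.3285, 0.0298]
ee_rot: [[0.847, -0.532, 0.005], [-0.532, -0.847, 0.007], [0.001, -0.008, -1.0]]
wrist_force: [1.0, -0.3, -0.4]
gripper_width: 0.16
```

Emit:
carry_out(commands=[0,0,0,0,0,-0.15,0,0,0,0,0,-0.15,0,0,0,0,0,-0.12])

```text
time_s: 6.82
tcp_pos: [0.5028, 0.3285, 0.0298]
ee_rot: [[0.992, -0.126, 0.005], [-0.126, -0.992, 0.006], [0.004, -0.007, -1.0]]
wrist_force: [0.7, -0.1, -0.5]
gripper_width: 0.153
```

```bash
python3 -c "
from h import *
s=sense();R=s['ee_rot'];print(s['tcp_pos'],np.degrees(np.arctan2(R[1,1],R[0,1]))%360,s['gripper_width'],s['wrist_force'],s['moment'])"
```

```text
[0.50282249 0.32846786 0.02981074] 262.7428487024867 0.1530425039406636 [ 0.73588626 -0.09815968 -0.47206671] [-0.17203788  0.13178973  0.01501888]
```

Emit:
carry_out(commands=[0,0,0,0,0,-0.04,0,0,0,0,0,-0.03])

```text
time_s: 7.08
tcp_pos: [0.5027, 0.3285, 0.0298]
ee_rot: [[0.998, -0.055, 0.004], [-0.055, -0.998, 0.006], [0.004, -0.007, -1.0]]
wrist_force: [0.1, 0.2, -0.1]
gripper_width: 0.16
```

```bash
python3 -c "
from h import *
s=sense();R=s['ee_rot'];print(s['tcp_pos'],np.degrees(np.arctan2(R[1,1],R[0,1]))%360,s['gripper_width'],s['wrist_force'],s['moment'])"
```

```text
[0.50272672 0.32845798 0.02980397] 266.8575421346286 0.15964805851154087 [ 0.05841191  0.23804285 -0.09826546] [-0.06704493  0.1907331  -0.50382187]
```

Emit:
carry_out(commands=[0,0,0,0,0,-0.03,0,0,0,0,0,-0.03])

```text
time_s: 7.32
tcp_pos: [0.5025, 0.3285, 0.0298]
ee_rot: [[1.0, 0.004, 0.004], [0.004, -1.0, 0.007], [0.004, -0.007, -1.0]]
wrist_force: [0.3, 0.8, -0.1]
gripper_width: 0.162
```

```bash
python3 -c "
from h import *
s=sense();R=s['ee_rot'];print(s['tcp_pos'],np.degrees(np.arctan2(R[1,1],R[0,1]))%360,s['gripper_width'],s['wrist_force'],s['moment'])"
```

```text
[0.50251892 0.32853712 0.02976858] 270.2341229049504 0.16245780664557927 [ 0.2650428   0.84660027 -0.06818418] [-0.05355588  0.17063064 -0.82884585]
```

The moment rose to 0.83 N m at about 270°, so the knob is on its stop. I'll hold, then release straight and rise.

Emit:
carry_out(commands=[0,0,0,0,0,0,0,0,0,0,0,0,0,0,0,0,0,0])

```text
time_s: 7.7
tcp_pos: [0.5025, 0.3286, 0.0298]
ee_rot: [[1.0, 0.002, 0.003], [0.002, -1.0, 0.008], [0.003, -0.008, -1.0]]
wrist_force: [0.2, 0.1, -0.3]
gripper_width: 0.165
```

Emit:
carry_out(commands=[0,0,0,0,0,0,0,0,0,0,0,0,0,0,0,0,0,0,0,0,0,0,0,0], grip=50)

```text
time_s: 8.2
tcp_pos: [0.5026, 0.3286, 0.03]
ee_rot: [[1.0, 0.009, 0.004], [0.009, -1.0, 0.007], [0.004, -0.007, -1.0]]
wrist_force: [0.3, -0.0, -0.0]
gripper_width: 0.517
```

Emit:
carry_out(commands=[0,0,-50,0,0,0,0,0,-50,0,0,0,0,55,0,0,0,0,0,55,0,0,0,0,0,50,0,0,0,0])

```text
time_s: 8.82
tcp_pos: [0.5048, 0.1672, 0.1325]
ee_rot: [[1.0, 0.017, 0.007], [0.017, -1.0, 0.006], [0.007, -0.006, -1.0]]
wrist_force: [1.4, 0.6, 1.0]
gripper_width: 0.576
```

```bash
python3 -c "
from h import *
im=capture('scene')[:,:,::-1];t=capture('top')[:,:,::-1];s=sense();print(s['tcp_pos'],s['joints'])
cv2.imwrite('pics/z1.png',np.hstack([cv2.resize(im[145:220,350:450],(400,300),interpolation=2),cv2.resize(t[241:301,163:243],(400,300),interpolation=2)]))
plan((.50,-.343,.12),195,step=58)
"
```

```text
[0.5037382  0.16465583 0.13219005] [ 35.60207828  15.56825291 -17.91898163  -0.08646667 -56.14659155
  55.14148415]
n 9 dp mm [  -3.7 -507.7  -12.2] rv [-7.000e-03 -1.000e-03  1.321e+00]
-1.1, 56.4, 1.1, -0.001, -0.000, 0.147
7.2, 56.0, 1.1, -0.001, -0.000, 0.147
15.3, 54.3, 1.2, -0.001, -0.000, 0.147
23.0, 51.5, 1.2, -0.001, -0.000, 0.147
30.3, 47.6, 1.2, -0.001, -0.000, 0.147
37.0, 42.6, 1.3, -0.001, -0.000, 0.147
42.8, 36.8, 1.3, -0.001, -0.000, 0.147
47.7, 30.1, 1.3, -0.001, -0.000, 0.147
51.6, 22.8, 1.3, -0.001, -0.000, 0.147
```

View pics/z1.png

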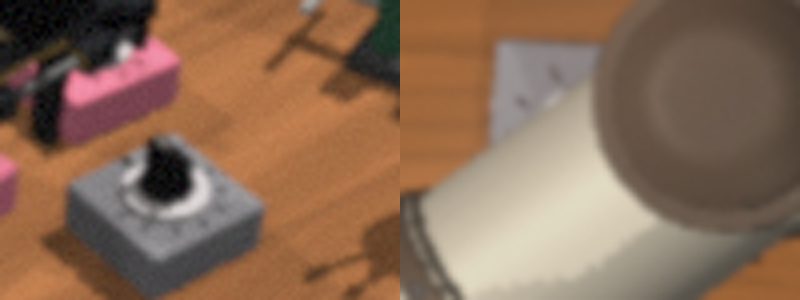

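Moving over to the cover; I'll check the knob again once the top view is clear.

Emit:
carry_out(commands=[-1,56,1,0,0,0.147,7,56,1,0,0,0.147,15,54,1,0,0,0.147,23,51.5,1,0,0,0.147,30,47.6,1,0,0,0.147], grip=60)

```text
time_s: 9.55
tcp_pos: [0.5019, -0.1199, 0.127]
ee_rot: [[0.741, -0.671, 0.01], [-0.671, -0.741, 0.006], [0.004, -0.011, -1.0]]
wrist_force: [0.2, 0.5, 0.2]
gripper_width: 0.687
```

```bash
python3 -c "
from h import *
plan((.50,-.343,.09),195,step=58)
t=capture('top')[:,:,::-1]
cv2.imwrite('pics/z2.png',cv2.resize(t[241:301,163:243],(400,300),interpolation=2))
"
```

```text
n 4 dp mm [  -1.9 -223.1  -37. ] rv [-0.012 -0.001  0.573]
37.1, 41.8, 8.9, -0.003, -0.000, 0.143
42.6, 36.0, 9.1, -0.003, -0.000, 0.143
47.3, 29.5, 9.1, -0.003, -0.000, 0.143
51.1, 22.5, 9.2, -0.003, -0.000, 0.143
```

View pics/z2.png

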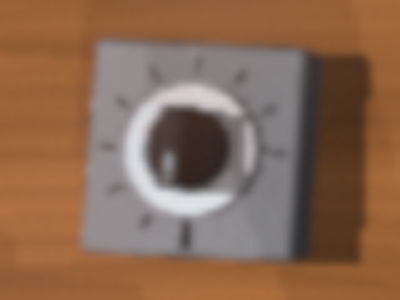

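The pointer now lies on the long-tick direction, so the knob is at zero. On to the cover.

Emit:
carry_out(commands=[37,42,9,-0.003,0,0.143,42.6,36,9,-0.003,0,0.143,47,29.5,9,-0.003,0,0.143,51,22.5,9,-0.003,0,0.143])

```text
time_s: 10.1
tcp_pos: [0.4987, -0.3518, 0.0912]
ee_rot: [[0.24, -0.971, 0.004], [-0.971, -0.24, -0.003], [0.004, -0.003, -1.0]]
wrist_force: [-0.2, 0.0, -0.6]
gripper_width: 0.687
```

```bash
python3 -c "
from h import *
plan((.50,-.343,.045),195,step=58)
"
```

```text
n 1 dp mm [  1.3   8.8 -46.2] rv [-0.003 -0.004 -0.02 ]
-8.4, -3.3, 46.1, -0.003, -0.004, -0.020
```

Emit:
carry_out(commands=[-7,-3,22,-0.003,-0.003,-0.02,0,0,22,0,0,0,0,0,0,0,0,0])

```text
time_s: 10.48
tcp_pos: [0.4998, -0.3484, 0.0442]
ee_rot: [[0.254, -0.967, -0.001], [-0.967, -0.254, -0.001], [0.001, 0.002, -1.0]]
wrist_force: [-1.3, -0.0, 0.9]
gripper_width: 0.689
```

```bash
python3 -c "
from h import *
im=capture('scene')[:,:,::-1];t=capture('top')[:,:,::-1]
plan((.50,-.343,.003),195,step=20)
s=sense();print(s['tcp_pos'])
cv2.imwrite('pics/c1.png',np.hstack([cv2.resize(im[270:360,140:260],(400,300),interpolation=2),cv2.resize(t[223:298,412:512],(400,300),interpolation=2)]))
"
```

```text
n 3 dp mm [ -1.6   6.  -43.6] rv [-0.002 -0.004 -0.004]
-2.1, 0.0, 14.5, -0.001, -0.001, -0.001
-2.1, 0.0, 14.5, -0.001, -0.001, -0.001
-2.1, 0.0, 14.5, -0.001, -0.001, -0.001
[ 0.50157541 -0.34897546  0.04659564]
```

View pics/c1.png

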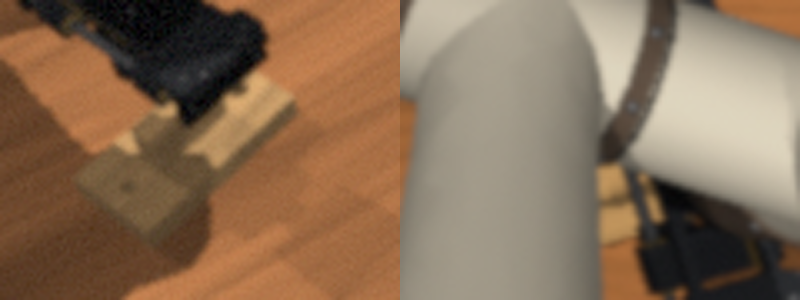

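Emit:
carry_out(commands=[-2,0,14,-0.001,-0.002,-0.002,-2,0,14,-0.001,-0.002,-0.002,-2,0,6,0,0,0])

```text
time_s: 10.95
tcp_pos: [0.5021, -0.3428, 0.0131]
ee_rot: [[0.26, -0.965, 0.004], [-0.965, -0.26, -0.002], [0.003, -0.004, -1.0]]
wrist_force: [-0.5, -0.1, 0.9]
gripper_width: 0.687
```

```bash
python3 -c "
from h import *
im=capture('scene')[:,:,::-1];t=capture('top')[:,:,::-1]
plan((.50,-.343,.003),195,step=20)
s=sense();print(s['tcp_pos'],s['wrist_force'])
cv2.imwrite('pics/c2.png',np.hstack([cv2.resize(im[270:360,140:260],(400,300),interpolation=2),cv2.resize(t[223:298,412:512],(400,300),interpolation=2)]))
"
```

```text
n 1 dp mm [ -1.8  -0.3 -10.1] rv [-0.003 -0.002  0.002]
-0.2, 1.8, 10.1, -0.003, -0.002, 0.002
[ 0.50178118 -0.34266954  0.01309414] [-0.48348123 -0.95643664  0.12539953]
```

View pics/c2.png

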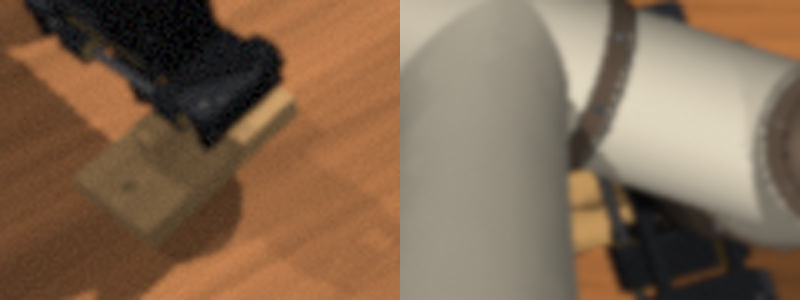

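Emit:
carry_out(commands=[0,1,4,-0.003,-0.002,0.002,0,0,4,0,0,0,0,0,3,0,0,0])

```text
time_s: 11.42
tcp_pos: [0.5015, -0.3433, 0.0023]
ee_rot: [[0.259, -0.966, 0.002], [-0.966, -0.259, -0.001], [0.002, -0.001, -1.0]]
wrist_force: [0.0, -0.1, 0.3]
gripper_width: 0.687
```

Emit:
carry_out(commands=[0,0,2,0,0,0,0,0,0,0,0,0,0,0,0,0,0,0,0,0,0,0,0,0,0,0,0,0,0,0], grip=10)

```text
time_s: 12.05
tcp_pos: [0.5013, -0.3435, 0.0002]
ee_rot: [[0.258, -0.966, 0.001], [-0.966, -0.258, -0.001], [0.002, -0.001, -1.0]]
wrist_force: [-0.2, -0.9, -0.5]
gripper_width: 0.252
```

Emit:
carry_out(commands=[0,0,0,0,0,0,0,0,0,0,0,0])

```text
time_s: 12.3
tcp_pos: [0.5013, -0.3435, 0.0002]
ee_rot: [[0.258, -0.966, 0.001], [-0.966, -0.258, -0.001], [0.002, -0.001, -1.0]]
wrist_force: [-0.3, 0.8, -0.4]
gripper_width: 0.251
```

The opening of 21.9 mm matches the 22 mm grip. Lifting.

Emit:
carry_out(commands=[0,0,-30,0,0,0,0,0,-50,0,0,0,0,0,-50,0,0,0,0,0,0,0,0,0])

```text
time_s: 12.8
tcp_pos: [0.4992, -0.342, 0.1301]
ee_rot: [[0.257, -0.966, -0.005], [-0.966, -0.257, 0.003], [-0.004, 0.004, -1.0]]
wrist_force: [-0.7, 0.1, -2.8]
gripper_width: 0.253
```

```bash
python3 -c "
from h import *
s=sense();print(s['tcp_pos'],s['wrist_force'],s['gripper_width'],s['moment'])
plan((.6305,-.0143,.135),178.4,step=50)
"
```

```text
[ 0.49923847 -0.34200479  0.13009543] [-0.71323869  0.12373042 -2.77104034] 0.2527018933204442 [ 0.00239992  0.03998384 -0.03341643]
n 8 dp mm [131.3 327.7   4.9] rv [0.005 0.004 0.288]
-35.4, -26.4, -0.6, 0.001, 0.000, 0.036
-36.3, -25.1, -0.6, 0.001, 0.000, 0.036
-37.2, -23.8, -0.6, 0.001, 0.000, 0.036
-38.0, -22.4, -0.6, 0.001, 0.000, 0.036
-38.8, -21.0, -0.6, 0.001, 0.000, 0.036
-39.5, -19.6, -0.6, 0.001, 0.000, 0.036
-40.2, -18.2, -0.6, 0.001, 0.000, 0.036
-40.8, -16.7, -0.6, 0.001, 0.000, 0.036
```

Emit:
carry_out(commands=[-35,-26,0,0.001,0,0.036,-36,-25,0,0.001,0,0.036,-37,-24,0,0.001,0,0.036,-38,-22,0,0.001,0,0.036,-39,-21,0,0.001,0,0.036])

```text
time_s: 13.42
tcp_pos: [0.5767, -0.1331, 0.1212]
ee_rot: [[0.064, -0.998, -0.015], [-0.998, -0.064, 0.01], [-0.011, 0.014, -1.0]]
wrist_force: [0.8, -0.6, -2.4]
gripper_width: 0.245
```

```bash
python3 -c "
from h import *
plan((.6305,-.0143,.135),178.4,step=45)
"
```

```text
n 3 dp mm [ 53.8 118.8  13.8] rv [0.015 0.011 0.092]
-38.4, -20.4, -4.4, 0.005, 0.004, 0.031
-39.0, -19.2, -4.5, 0.005, 0.004, 0.031
-39.6, -18.0, -4.5, 0.005, 0.004, 0.031
```

Emit:
carry_out(commands=[-38,-20,-4,0.005,0.004,0.031,-38,-19,-4,0.005,0.004,0.031,-38,-18,-4,0.005,0.004,0.031,0,0,0,0,0,0])

```text
time_s: 13.92
tcp_pos: [0.6266, -0.0098, 0.124]
ee_rot: [[-0.03, -0.999, -0.015], [-1.0, 0.03, -0.0], [0.001, 0.015, -1.0]]
wrist_force: [0.9, -0.3, -3.8]
gripper_width: 0.251
```

```bash
python3 -c "
from h import *
im=capture('scene')[:,:,::-1];t=capture('top')[:,:,::-1]
cv2.imwrite('pics/s1.png',im);cv2.imwrite('pics/t1.png',t)
s=sense();print(s['tcp_pos'],s['ee_rot'])
plan((.6305,-.0143,.135),178.4,step=45)
cv2.imwrite('pics/p1.png',np.hstack([cv2.resize(im[205:310,265:405],(400,300),interpolation=2),cv2.resize(t[175:265,275:395],(400,300),interpolation=2)]))
"
```

```text
[ 0.62506815 -0.01229875  0.12379546] [[-3.26786043e-02 -9.99312239e-01 -1.75259015e-02]
 [-9.99464961e-01  3.26977383e-02 -8.06237887e-04]
 [ 1.37874073e-03  1.74901778e-02 -9.99846085e-01]]
n 1 dp mm [ 5.4 -2.  11.2] rv [ 0.017 -0.001 -0.005]
1.8, -5.3, -11.3, 0.017, -0.001, -0.005
```

View pics/p1.png

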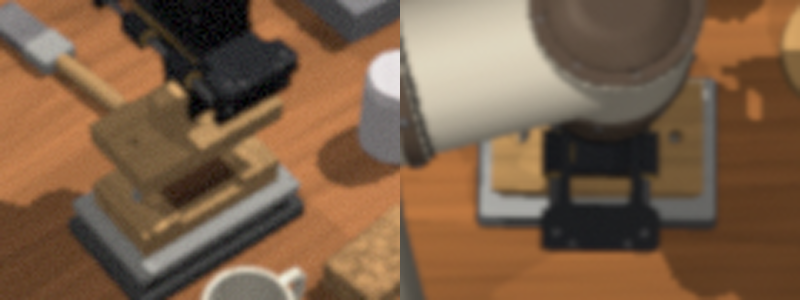

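```bash
python3 -c "
from h import *
t=cv2.imread('pics/t1.png')
cv2.imwrite('pics/p2.png',np.vstack([cv2.resize(t[200:230,300:380],(800,300),interpolation=2),cv2.resize(t[190:250,290:380],(450,300),interpolation=2).repeat(1,0) if 0 else np.zeros((1,800,3),np.uint8)]))
g=cv2.cvtColor(t,cv2.COLOR_BGR2GRAY)
print(g[207:224,305:322]);print(g[207:224,349:366])
"
```

```text
[[167 167 165 164 162 161 159 157 156 154 153 151 149 147 144 142 140]
 [162 161 160 158 156 154 152 151 149 146 145 142 140 138 136 134 132]
 [156 155 153 151 149 147 145 143 140 138 136 135 132 130 127 125 123]
 [149 147 145 142 141 138 137 134 132 130 128 125 122 120 117 114 111]
 [141 139 137 135 132 130 128 125 122 120 118 116 113 111 106 100  94]
 [133 131 128 127 123 120 117 114 113 113 115 115 113 110  99  81  69]
 [124 121 118 117 114 111 107 103 106 117 128 128 118 108  90  65  50]
 [115 114 113 115 116 112 100  92 103 130 146 142 112  78  55  41  37]
 [119 122 123 127 131 123  99  86 105 136 151 145 108  60  32  26  27]
 [139 144 142 141 142 130 104  95 118 142 152 144 107  59  31  25  24]
 [152 153 152 147 142 132 114 114 133 146 149 141 103  55  29  26  24]
 [152 151 150 148 142 136 131 136 142 147 147 139 100  50  27  24  25]
 [149 148 147 146 144 142 142 144 147 150 151 142 101  51  26  23  24]
 [146 146 145 144 143 143 144 148 151 153 154 143 103  51  27  25  25]
 [141 139 139 137 138 139 143 148 150 151 151 141 101  50  26  25  24]
 [138 137 136 136 136 140 145 147 1
[... 326 characters left out ...]
42 50 65 78 86 88 89 89 88 88 88 87 88 86 88 89 91]
 [44 62 78 86 89 91 92 91 90 90 90 90 90 90 92 93 96]
 [47 67 80 85 91 93 93 88 84 85 89 93 94 94 94 95 97]
 [42 54 63 74 87 92 86 74 67 70 81 90 95 96 95 95 97]
 [33 37 42 61 82 89 80 67 62 63 73 86 92 93 93 94 96]
 [28 28 37 57 79 88 81 73 68 68 75 85 91 92 92 92 95]
 [28 28 35 55 78 87 83 77 75 74 79 86 89 89 89 89 92]
 [29 30 35 55 77 88 87 85 83 84 86 88 89 88 88 90 93]
 [28 29 35 55 78 88 89 89 88 88 89 89 90 89 89 90 93]
 [28 27 35 55 79 89 91 91 92 91 91 91 92 91 91 92 94]
 [29 28 35 55 78 87 90 90 90 90 90 91 91 91 90 91 93]
 [28 29 34 53 74 85 86 87 86 87 87 86 87 87 87 87 91]
 [28 29 34 53 74 84 86 86 86 87 86 86 87 87 87 88 91]]
```

View pics/p2.png

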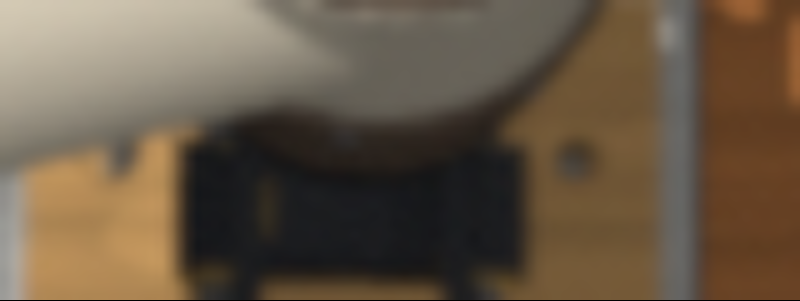

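```bash
python3 -c "
from h import *
yaw=np.radians(-1.87)
for z in (.142,.146,.150):
  q=onz('top',357.2,215.3,z); c=q[:2]-np.array([-np.sin(yaw)*-.055,np.cos(yaw)*-.055]); print(z,q,c)
  q=onz('top',311.9,214.8,z);print('  L',q)
d=onz('top',356.6,217,.0816);print('dowel R at .0816',d, 'L',onz('top',312.2,216.4,.08))
"
```

```text
0.142 [ 0.62402818 -0.06690771  0.142     ] [ 0.62582293 -0.01193701]
  L [0.6269712  0.04042336 0.142     ]
0.146 [ 0.6234227  -0.06658228  0.146     ] [ 0.62521745 -0.01161157]
  L [0.62635469 0.04034633 0.146     ]
0.15 [ 0.62281721 -0.06625685  0.15      ] [ 0.62461197 -0.01128614]
  L [0.62573817 0.0402693  0.15      ]
dowel R at .0816 [ 0.62889668 -0.07021927  0.0816    ] L [0.63245573 0.04091807 0.08      ]
```

The cover's in-hand offset is under 1 mm: the small hole at (357.2,215.3) gives a cover centre within 0.7 mm of the TCP. The +y hole measured about 13.4 mm against about 10 mm for the other, so large sits over large. Next: level, align and lower.

```bash
python3 -c "
from h import *
plan((.6308,-.0148,.108),178.35,step=45)
"
```

```text
n 1 dp mm [  5.7  -2.5 -15.8] rv [ 0.017 -0.001 -0.004]
2.3, -6.1, 15.7, 0.017, -0.001, -0.004
```

Emit:
carry_out(commands=[2.3,-5.7,8,0.017,-0.001,-0.004,0,0,7,0,0,0,0,0,0,0,0,0])

```text
time_s: 14.4
tcp_pos: [0.6285, -0.0178, 0.1057]
ee_rot: [[-0.032, -0.999, -0.004], [-0.999, 0.032, -0.001], [0.001, 0.004, -1.0]]
wrist_force: [-0.7, 0.5, -2.9]
gripper_width: 0.251
```

```bash
python3 -c "
from h import *
s=sense();print(s['tcp_pos'],s['ee_rot'],s['wrist_force'],s['moment'])
plan((.6308,-.0148,.100),178.35,step=45)
"
```

```text
[ 0.62847949 -0.0178375   0.10570496] [[-3.22418332e-02 -9.99473013e-01 -3.76295801e-03]
 [-9.99479873e-01  3.22441194e-02 -5.48469954e-04]
 [ 6.69514185e-04  3.74331712e-03 -9.99992770e-01]] [-0.68753505  0.45134699 -2.86686257] [0.01431485 0.08724699 0.02246041]
n 1 dp mm [ 2.3  3.  -5.7] rv [ 0.004 -0.001 -0.003]
-3.1, -2.2, 5.7, 0.004, -0.001, -0.003
```

Emit:
carry_out(commands=[-3,-2.2,0,0.004,-0.001,-0.003,0,0,0,0,0,0])

```text
time_s: 14.65
tcp_pos: [0.631, -0.0155, 0.1059]
ee_rot: [[-0.03, -1.0, 0.001], [-1.0, 0.03, 0.0], [-0.0, -0.001, -1.0]]
wrist_force: [0.9, 0.5, -3.8]
gripper_width: 0.248
```

```bash
python3 -c "
from h import *
s=sense();print(s['wrist_force'],s['moment'])
plan((.6308,-.0148,.100),178.35,step=45)
im=capture('scene')[:,:,::-1];t=capture('top')[:,:,::-1]
cv2.imwrite('pics/t2.png',t)
cv2.imwrite('pics/p3.png',np.hstack([cv2.resize(im[215:290,285:385],(400,300),interpolation=2),cv2.resize(t[190:250,295:375],(400,300),interpolation=2)]))
print(s['tcp_pos'])
"
```

```text
[ 0.8652967   0.50513098 -3.83310207] [ 0.01490763  0.15656244 -0.00937322]
n 1 dp mm [-0.2  0.7 -5.9] rv [-0.001  0.    -0.001]
-0.7, 0.2, 5.9, -0.001, 0.000, -0.001
[ 0.63100489 -0.01548835  0.10592547]
```

View pics/p3.png

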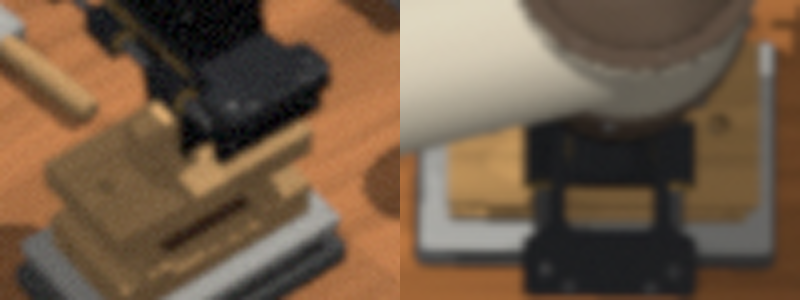

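```bash
python3 -c "
from h import *
g=cv2.cvtColor(cv2.imread('pics/t2.png'),cv2.COLOR_BGR2GRAY).astype(float)
w=g[210:220,353:366];b=np.median(w);m=np.clip(b-10-w,0,None)
ys,xs=np.mgrid[210:220,353:366];u,v=(xs*m).sum()/m.sum(),(ys*m).sum()/m.sum();print(u,v,b,m.sum())
print(w.astype(int))
for z in (.125,.128): print(onz('top',u,v,z))
"
```

```text
354.3333333333333 214.66402116402116 89.0 378.0
[[59 58 62 74 84 88 89 89 89 88 88 88 90]
 [61 68 76 84 90 90 91 90 92 92 92 93 95]
 [78 87 90 91 88 85 85 90 94 95 96 96 97]
 [81 91 94 89 78 71 69 80 91 96 96 96 96]
 [62 82 91 86 77 72 66 72 86 94 95 94 95]
 [47 75 88 84 78 75 72 74 85 90 91 92 92]
 [44 73 87 86 81 77 78 82 87 89 90 90 91]
 [44 74 88 89 88 85 87 88 90 90 90 90 90]
 [44 73 87 91 90 90 90 90 90 91 90 91 92]
 [45 74 88 91 91 91 92 91 91 91 91 91 92]]
[ 0.62826063 -0.06143516  0.125     ]
[ 0.62780193 -0.06121007  0.128     ]
```

Emit:
carry_out(commands=[-0.7,0,5,0,0,0,0,0,4,0,0,0])

```text
time_s: 15.0
tcp_pos: [0.6313, -0.0145, 0.0971]
ee_rot: [[-0.03, -1.0, 0.002], [-1.0, 0.03, 0.001], [-0.001, -0.002, -1.0]]
wrist_force: [0.5, -0.3, -3.3]
gripper_width: 0.25
```

Emit:
carry_out(commands=[0,0,3,0,0,0,0,0,2,0,0,0])

```text
time_s: 15.25
tcp_pos: [0.6311, -0.0144, 0.0913]
ee_rot: [[-0.03, -1.0, 0.001], [-1.0, 0.03, 0.0], [-0.001, -0.001, -1.0]]
wrist_force: [0.5, -0.1, -3.0]
gripper_width: 0.25
```

Already 4 mm below the dowel tips without contact force. Continuing down.

Emit:
carry_out(commands=[0,0,2.5,0,0,0,0,0,2.5,0,0,0])

```text
time_s: 15.5
tcp_pos: [0.6312, -0.0144, 0.086]
ee_rot: [[-0.03, -1.0, 0.002], [-1.0, 0.03, 0.0], [-0.0, -0.002, -1.0]]
wrist_force: [-0.5, 0.4, -3.2]
gripper_width: 0.248
```

```bash
python3 -c "
from h import *
s=sense();print(s['tcp_pos'],s['wrist_force'],s['moment'])"
```

```text
[ 0.6311628  -0.01443568  0.08597353] [-0.47603178  0.41490388 -3.20585213] [0.05346698 0.03947104 0.04261408]
```

Emit:
carry_out(commands=[0,0,2,0,0,0,0,0,2,0,0,0])

```text
time_s: 15.75
tcp_pos: [0.6312, -0.0144, 0.0817]
ee_rot: [[-0.03, -1.0, 0.002], [-1.0, 0.03, 0.0], [-0.0, -0.001, -1.0]]
wrist_force: [-0.6, 0.4, -2.1]
gripper_width: 0.25
```

```bash
python3 -c "
from h import *
s=sense();print(s['tcp_pos'],s['wrist_force'],s['moment'])"
```

```text
[ 0.63116913 -0.01444886  0.08167929] [-0.57923049  0.4099509  -2.07885671] [ 0.03618975  0.0493131  -0.01352787]
```

Emit:
carry_out(commands=[0,0,2,0,0,0,0,0,2,0,0,0])

```text
time_s: 16.0
tcp_pos: [0.6313, -0.0144, 0.0775]
ee_rot: [[-0.03, -1.0, 0.002], [-1.0, 0.03, 0.0], [-0.001, -0.002, -1.0]]
wrist_force: [0.1, -0.1, -2.4]
gripper_width: 0.249
```

Emit:
carry_out(commands=[0,0,2,0,0,0,0,0,2,0,0,0])

```text
time_s: 16.25
tcp_pos: [0.6314, -0.0145, 0.0756]
ee_rot: [[-0.029, -1.0, 0.002], [-1.0, 0.029, -0.0], [0.0, -0.002, -1.0]]
wrist_force: [-3.0, 1.0, 5.0]
gripper_width: 0.255
```

Emit:
carry_out(commands=[0,0,2,0,0,0,0,0,2,0,0,0])

```text
time_s: 16.5
tcp_pos: [0.6314, -0.0145, 0.074]
ee_rot: [[-0.028, -1.0, 0.003], [-1.0, 0.028, -0.001], [0.001, -0.003, -1.0]]
wrist_force: [-4.1, 1.6, 7.3]
gripper_width: 0.254
```

Seated at 0.0775 and pressing has begun. Continuing with firmer steps.

Emit:
carry_out(commands=[0,0,3,0,0,0,0,0,3,0,0,0])

```text
time_s: 16.75
tcp_pos: [0.6314, -0.0145, 0.0715]
ee_rot: [[-0.028, -1.0, 0.004], [-1.0, 0.028, -0.001], [0.001, -0.004, -1.0]]
wrist_force: [-5.0, 2.7, 9.3]
gripper_width: 0.25
```

Emit:
carry_out(commands=[0,0,3.5,0,0,0,0,0,3.5,0,0,0])

```text
time_s: 17.0
tcp_pos: [0.6315, -0.0146, 0.0712]
ee_rot: [[-0.027, -1.0, 0.006], [-1.0, 0.027, -0.003], [0.003, -0.006, -1.0]]
wrist_force: [-6.7, 2.3, 16.9]
gripper_width: 0.249
```

The bed is on its stops: z has dropped about 6 mm and the force has climbed to 17 N. I'll hold the push and relieve the small side load.

Emit:
carry_out(commands=[-0.2,0.5,3.5,-0.003,0,0,-0.2,0.5,3.5,-0.003,0,0,0,0.3,3.5,0,0,0])

```text
time_s: 17.38
tcp_pos: [0.6315, -0.0147, 0.0712]
ee_rot: [[-0.026, -1.0, 0.006], [-1.0, 0.026, -0.004], [0.004, -0.006, -1.0]]
wrist_force: [-5.4, 2.2, 15.1]
gripper_width: 0.249
```

```bash
python3 -c "
from h import *
im=capture('scene')[:,:,::-1];t=capture('top')[:,:,::-1]
s=sense();print(s['time_s'],s['tcp_pos'],s['wrist_force'],s['moment'],s['gripper_width'],s['ee_rot'])
cv2.imwrite('pics/f1.png',np.hstack([cv2.resize(im[215:290,285:385],(400,300),interpolation=2),cv2.resize(t[190:250,295:375],(400,300),interpolation=2)]))
cv2.imwrite('pics/f2.png',np.vstack([im[60:380]]))
"
```

```text
17.475 [ 0.6315126  -0.01467693  0.07119685] [-5.61203343  2.11293861 13.73164218] [ 0.66694808  2.27097318 -0.28877907] 0.25060156011372625 [[-0.02580888 -0.99964869  0.00603383]
 [-0.99965731  0.02578174 -0.00453392]
 [ 0.00437676 -0.00614878 -0.99997152]]
```

View pics/f1.png

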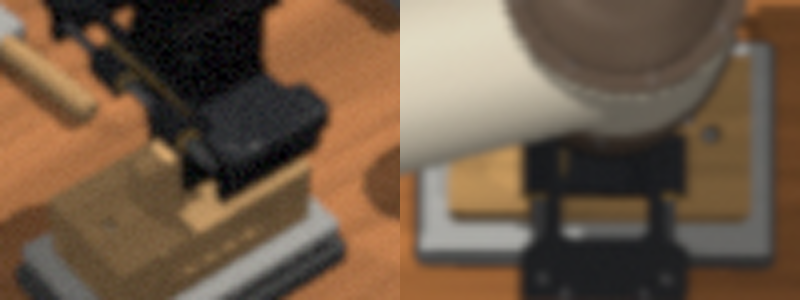

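View pics/f2.png

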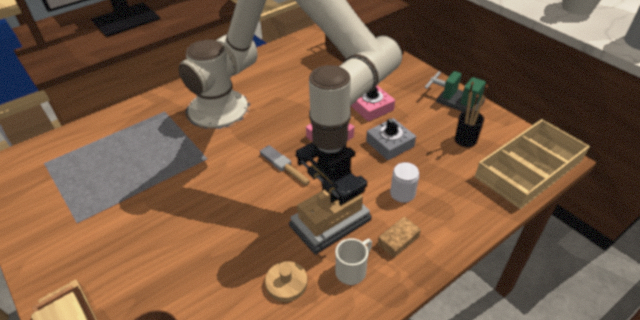

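The halves look closed in both views, with the grey dowel showing in the small hole. z = 0.0712 equals the seat height minus 6 mm. One last firmer hold, then I'll hand in.

Emit:
carry_out(commands=[0,0.3,4.5,0,0,0,0,0.3,4.5,0,0,0,0,0.3,4.5,0,0,0,0,0.3,4.5,0,0,0,0,0.3,4.5,0,0,0])

```text
time_s: 18.1
tcp_pos: [0.632, -0.0149, 0.0711]
ee_rot: [[-0.023, -1.0, 0.016], [-1.0, 0.023, -0.008], [0.008, -0.016, -1.0]]
wrist_force: [-7.0, 2.2, 18.0]
gripper_width: 0.252
```

```bash
python3 -c "
from h import *
t=capture('top')
s=sense();print(s['time_s'],s['tcp_pos'],s['wrist_force'],s['moment'],s['gripper_width'])
"
```

```text
18.15 [ 0.63195797 -0.01489647  0.0710916 ] [-7.40959855  2.48864149 17.74796332] [ 0.85146531  2.90580337 -0.27535881] 0.24936210238133033
```

The hand has tilted 0.018 rad under the push, so I'll straighten it before handing in.

```bash
python3 -c "
from h import *
plan((.6312,-.0145,.067),178.5)"
```

```text
n 1 dp mm [-0.8  0.4 -4.1] rv [-0.016 -0.008  0.003]
-0.4, 0.8, 4.1, -0.016, -0.008, 0.003
```

Emit:
carry_out(commands=[-0.3,0.5,4,-0.014,-0.007,0.002,-0.2,0.5,4,-0.014,-0.007,0.001,0,0.3,4,-0.01,-0.005,0,0,0.3,4,-0.008,-0.004,0])

```text
time_s: 18.65
tcp_pos: [0.631, -0.0139, 0.0715]
ee_rot: [[-0.023, -0.999, -0.022], [-1.0, 0.022, 0.015], [-0.014, 0.023, -1.0]]
wrist_force: [-7.8, 4.3, 17.0]
gripper_width: 0.255
```

```bash
python3 -c "
from h import *
t=capture('top')[:,:,::-1];cv2.imwrite('pics/f3.png',cv2.resize(t[190:250,295:375],(800,600),interpolation=2))
s=sense();print(s['time_s'],s['tcp_pos'],s['wrist_force'],s['moment'],s['gripper_width'],s['ee_rot'][:,2],s['joint_velocities'])
"
```

```text
18.7 [ 0.63097485 -0.01386474  0.07147654] [-8.65863968  2.5133734  16.72413382] [ 0.66596667  2.5462795  -0.16735757] 0.2508041156009478 [-0.02261979  0.01499999 -0.9996316 ] [ 0.14886582 -0.27153513 -0.59913594  0.322854    0.68790815 -0.42236613]
```

Emit:
carry_out(commands=[0,0.2,4,0.013,0.008,0,0,0.2,4,0.006,0.004,0,0,0,4,0,0,0])

```text
time_s: 19.08
tcp_pos: [0.6314, -0.0145, 0.0709]
ee_rot: [[-0.022, -1.0, 0.003], [-1.0, 0.022, 0.0], [-0.0, -0.003, -1.0]]
wrist_force: [-8.2, 2.0, 17.6]
gripper_width: 0.25
```

```bash
python3 -c "
from h import *
t=capture('top')[:,:,::-1];cv2.imwrite('pics/f3.png',cv2.resize(t[190:250,295:375],(800,600),interpolation=2))
im=capture('scene')[:,:,::-1];cv2.imwrite('pics/f4.png',cv2.resize(im[215:290,285:385],(800,600),interpolation=2))
s=sense();print(s['time_s'],s['tcp_pos'],s['wrist_force'],s['moment'],s['gripper_width'],s['ee_rot'][:,2],s['joint_velocities'])
"
```

```text
19.175 [ 0.63136636 -0.01451004  0.0709264 ] [-8.48308425  1.66858714 16.11563098] [ 0.77320027  2.66777795 -0.27716469] 0.2540770330139657 [ 2.81126212e-03  3.91999594e-04 -9.99995972e-01] [-0.00701738 -0.04777106  0.06943448 -0.1016792  -0.18142128  0.05468773]
```

View pics/f3.png

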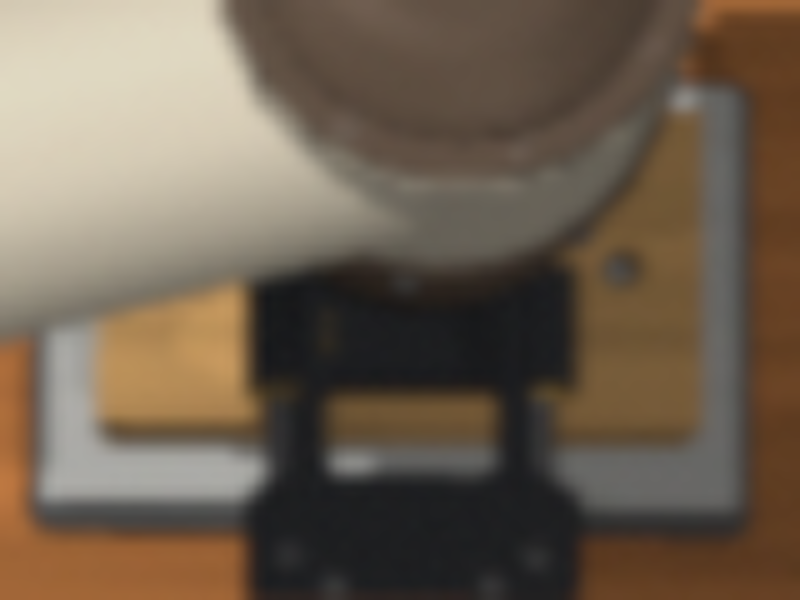

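View pics/f4.png

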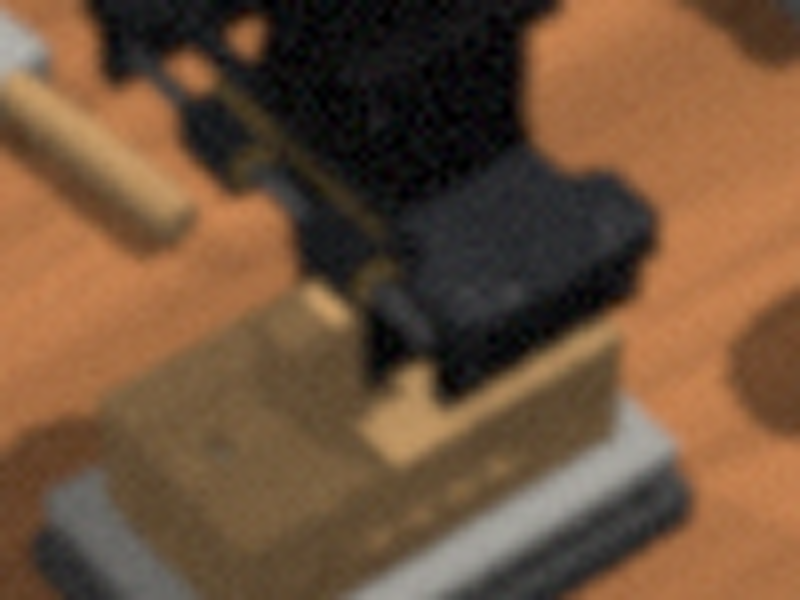

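The upper half is flush on the lower one, the hand is within 0.003 rad of vertical, the push is about 16–18 N, and nothing is moving. Handing in.

```bash
python3 -c "
from station import *
print(finish_job()); s=sense(); print(s['time_s'],s['tcp_pos'],s['wrist_force'])"
```

```text
the job is handed in; nothing more can be done
None
the job is handed in; nothing more can be done
```

I turned the reset knob back to its stop. I then set the rectangular upper half on the dowels, large hole on large dowel, pressed the bed down, and handed in at about 19 s while still holding it. No verdict was reported.

**Last checks**
- **Knob:** the moment rose to about 0.8 N m at the stop. Seen from above afterwards, the pointer lay along the long zero tick.
- **Mould:** the upper half is flush on the lower half in both views, and the small hole has its dowel in it. The hand was at z = 0.071 m, which is the seat height less 6 mm, so the bed is on its stops.
- **Push and grip:** the downward push was 16–18 N, the gripper opening matched the 22 mm grip, and the hand was within 0.003 rad of vertical.
- **Other things:** the arm touched nothing else that I noticed, but I did not measure whether anything had shifted.

**What disagreed**
- **Fingertip height:** the pictures showed the fingertips about 29 mm above the reported TCP, and the first try on the knob did not take hold properly. I corrected for it using the camera and the lack of contact force.
- **Side load:** about 8 N sideways remained on the dowels.
- **Tilt while pressing:** the hand tilted up to about 0.027 rad before I straightened it.
- **Large hole:** it was partly hidden by the arm once lifted. I identified it from its size while the plate lay on the table: about 13.4 mm, against about 10 mm for the other.

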